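Nest the pin cups in their carrier and lock them in with the retaining bar

ROBOT

A 6-joint arm with a two-finger parallel gripper is mounted at the origin on the work surface. World frame = base frame: x ahead of the robot, y to its left, z up, the work surface at z = 0. Lengths are in m, angles in rad, forces in N, time in s.
With the tool pointing down it reaches from about 0.3 to 0.95 m from the base axis. Payload 3.1 kg.
Tool frame: the origin (TCP) lies on the centre line of the jaws, within the pads' length; the fingertips stand 25 mm ahead of it and the grasp point (between the pads) lies 6 mm ahead of it; z points along the fingers, y is the line along which they close (so a half turn about z gives the same grasp; the last joint's range is limited). The gripper opens to 85 mm and grips with 20 to 120 N. Pads are 22 mm wide; open, the fingers measure 114 mm over their backs; the gripper's body (76 mm by 85 mm) begins 54 mm behind the grasp point. The pads swing forward as they close: fully open they stand 13 mm farther back than shut.
Start: joints at [1.046, 0.308, 1.634, -0, 1.2, -0.07], TCP at [0.275, 0.561, 0.218] pointing down, gripper open.
Joint ranges: [-3.06, 3.06], [-0.79, 1.96], [0.05, 2.63], [-1.19, 4.34], [0.05, 2.64], [-2.94, 2.94]. Speed limits (rad/s): [2.79, 2.79, 3.14, 3.14, 3.14, 3.14].

INTERFACE

Orientations are given as a rotation vector (axis times angle).
In Python, from cell import telemetry, eyes, workorder gives the robot as it stands.
- The arm moves only by the shell command python3 -m handwheel 'ROWS' [OPENING]. ROWS is JSON, a list of rows, each a list of 2 entries, a list of its own where there are three numbers: the shift along the tool's x, y, z as a fraction of full scale, then the turn, a rotation vector about the tool's x, y, z as a fraction of full scale. A call has 1 to 12 rows; each row is the pose to reach, as a shift and turn from the pose commanded when the call began, along the tool's axes at that moment, turning the shorter way round; what a row does not reach only later rows make up. Full scale, the value 1, is 0.25 m for a shift and 360 degrees for a turn. A row lasts 1/8 s, in which the tool goes at most 62.5 mm and 10.7 degrees, less where a joint would pass 70% of its speed; a pose out of reach is approached as far as the arm can. A call with a number of a shift or a turn outside -1 to 1 is refused whole. A call with a gripper value outside its range is refused whole. OPENING is the closure, from -1 (fully open) to 1 (shut), set as the call begins (- or left out, the last holds). The fingers move at their own pace and stop on an object; the grip force is fixed at half the most. Time passes only in rows, so rows that repeat a pose let the fingers close. It gives the time, the measured TCP pose, the force, the opening and the grip force at its end, in the units of the state.
- telemetry.observe(): the state, without advancing time (a new reading comes with each control period).
- eyes.get_image(name): name is "scene" or "top" or "wrist"; returns a dict with "color" (420x560x3 uint8, blue, green, red), "depth" (420x560 float32, m along the optical axis (not along the pixel's ray), 0 where there is no reading), "fx", "fy", "cx", "cy" (pixels), "R" (3x3) and "t" (3): a world point X has camera coordinates R X + t; the wrist camera has in their place "tool_from_camera" (4x4, takes a point from camera to tool coordinates, whose origin is the TCP and whose axes are the flange's). Camera axes: x right, y down, z forward; pixel columns grow to the right and rows downward; lengths in m; the calibration is good to about 2 mm. A picture is of the moment at which its call begins: read the wrist's pose just before it.
- workorder.sign_off(): hands the job in; it is judged then, once.
The state is a dict: "t": time; "q": joint angles; "qd": joint speeds; "joint_efforts": joint torques, N m; "eef_pos": TCP position; "ee_rot": TCP orientation; "ft_force": force on the tool from outside, world axes, zero at the start; "moment": the same for the moment, N m; "gripper_width": finger opening in m; "grasp_force": force on a finger pad.
Only numpy, scipy, OpenCV 4.12 (cv2) and the standard library are available. Lean on these libraries where they do the work, as an engineer would, in place of code of your own. Each camera call takes 0.05 s, during which the arm holds its last target. There are 200 camera calls.

TASK

Take the retaining bar off the cup carrier and lay it flat on the black rubber mat, then nest all the empty aluminium cups upright in two stacks on the carrier: the wide ones on the wide place, the narrow ones on the narrow place. When every cup is fully nested, lay the bar back across the two posts, flat down in both cradles, and do not knock over the oil bottle or the spray can.

Things in the scene. Friction and masses are not known exactly. Their poses are not given: they have to be found in the camera images.
- carrier: fixed cup carrier: plywood board 110 (x) by 320 (y) by 14 mm, origin at its underside centre; two 44 mm square aluminium posts at y = +-125 mm. Each post top is a cradle: floor 135 mm above the counter, 32 mm wide between two cheeks along y (12 mm high, 6 mm thick), closed on its outer side by an end stop (inner face at y = +-140 mm), open towards the other post
- seat_wide (a point): place for the wide cups on the carrier: point on the board's top (14 mm above the counter) at carrier y = +48 mm, x = 0; marked by a black disc 39 mm across between four 5 mm high steel pins that leave 43 mm between them
- seat_narrow (a point): place for the narrow cups: point on the board's top (14 mm above the counter) at carrier y = -48 mm, x = 0; a black disc 29 mm across between four 5 mm high pins that leave 33 mm between them
- bar_seat (a point): point midway between the two cradle floors, 135 mm above the counter: where the underside centre of the bar comes when it is laid home; axes as the carrier's
- bar: retaining bar: flat steel 268 mm long (its y axis), 24 mm wide, 10 mm thick, with a black grip block standing on its middle, 20 mm wide (x), 50 mm long (y), from 10 to 34 mm above the bar's underside; origin at the centre of its underside; about 0.3 kg. Starts in the cradles of the carrier. Either end may go either way
- mat: black rubber mat fixed to the counter, 100 mm (x) by 330 mm (y), 4 mm thick; origin at the centre of its underside
- wide1: plain aluminium thick-bottomed wide cup, 60 mm across its straight rim band, 60 mm tall; origin at its underside centre, z up through the mouth. Underside 38 mm across, tapering out to 52 mm at 38 mm up, shoulder to full width at 42 mm up, then straight to the rim. Inner floor 24 mm up: nested in one of its size it stands 24 mm higher. About 90 g. May be absent
- wide2: plain aluminium thick-bottomed wide cup, 60 mm across its straight rim band, 60 mm tall; origin at its underside centre, z up through the mouth. Underside 38 mm across, tapering out to 52 mm at 38 mm up, shoulder to full width at 42 mm up, then straight to the rim. Inner floor 24 mm up: nested in one of its size it stands 24 mm higher. About 90 g. May be absent
- wide3: plain aluminium thick-bottomed wide cup, 60 mm across its straight rim band, 60 mm tall; origin at its underside centre, z up through the mouth. Underside 38 mm across, tapering out to 52 mm at 38 mm up, shoulder to full width at 42 mm up, then straight to the rim. Inner floor 24 mm up: nested in one of its size it stands 24 mm higher. About 90 g. May be absent
- narrow1: plain aluminium thick-bottomed narrow cup, 46 mm across its straight rim band, 56 mm tall; origin at its underside centre, z up through the mouth. Underside 28 mm across, tapering out to 39 mm at 34 mm up, shoulder to full width at 38 mm up, then straight to the rim. Inner floor 24 mm up: nested in one of its size it stands 24 mm higher. About 60 g. May be absent
- narrow2: plain aluminium thick-bottomed narrow cup, 46 mm across its straight rim band, 56 mm tall; origin at its underside centre, z up through the mouth. Underside 28 mm across, tapering out to 39 mm at 34 mm up, shoulder to full width at 38 mm up, then straight to the rim. Inner floor 24 mm up: nested in one of its size it stands 24 mm higher. About 60 g. May be absent
- narrow3: plain aluminium thick-bottomed narrow cup, 46 mm across its straight rim band, 56 mm tall; origin at its underside centre, z up through the mouth. Underside 28 mm across, tapering out to 39 mm at 34 mm up, shoulder to full width at 38 mm up, then straight to the rim. Inner floor 24 mm up: nested in one of its size it stands 24 mm higher. About 60 g. May be absent
- oil_bottle: upright white oil bottle, 40 mm across, 110 mm tall, beyond the carrier; origin at the centre of its underside; leave standing
- spray_can: upright green spray can, 54 mm across, 160 mm tall, at the robot's left; origin at the centre of its underside; leave standing
Mind the look-alikes: they are no part of the job. What is shaped like the narrow2 but pink is not meant.

How it is judged:
By the outcome, as a careful person would: the job done as asked, in the order asked, and still so for the second after the job is handed in, with the robot touching nothing.
Of wide1, narrow1, wide2, narrow2, wide3, narrow3 only 4 to 6 are there at a start; the rules pass over those that are not, and their reading is None.
At some moment in a run one of bar may be knocked a few centimetres aside while the robot is not near it.
It also fails if it takes over 210 s, if anything falls off the work surface, if the arm or the gripper's body presses on something with over 40 N, if the wrist force passes 120 N, or if a joint passes its speed limit or range.

## Working session

There is one attempt and no reset: what is moved stays moved. The work goes in short steps, Python scripts to look and compute and a shell command to move; the robot and the scene stay as the last step left them, time stands still between calls to the robot, and variables do not carry over. Pictures are saved under pics/ and viewed, at most 14 in all, crops included, and the job is handed in when it is done.

```bash
ls; mkdir -p pics; cat > h.py <<'E'
import numpy as np, cv2
from cell import telemetry, eyes, workorder
from scipy.spatial.transform import Rotation as Ro
def cast(im,u,v,z):
    d=np.array([(u-im['cx'])/im['fx'],(v-im['cy'])/im['fy'],1.]);R=np.array(im['R']);t=np.array(im['t'])
    o=-R.T@t; w=R.T@d; return o+w*(z-o[2])/w[2]
def cloud(im):
    v,u=np.mgrid[:420,:560]; d=im['depth']
    P=np.dstack([(u-im['cx'])/im['fx']*d,(v-im['cy'])/im['fy']*d,d])
    if 'R' in im: W=(P-np.array(im['t']))@np.array(im['R'])
    else:
        s=im['s']; T=np.array(im['tool_from_camera']); W=P@T[:3,:3].T+T[:3,3]
        W=W@Ro.from_rotvec(s['ee_rot']).as_matrix().T+np.array(s['eef_pos'])
    W[d==0]=np.nan; return W
def get(n):
    s=telemetry.observe(); im=eyes.get_image(n); im['s']=s; return im
def rel(p,yaw=None):
    "shift (fractions) to go to world p and turn fraction to yaw of tool y-axis"
    s=telemetry.observe(); R=Ro.from_rotvec(s['ee_rot']).as_matrix()
    print('shift',np.round(R.T@(np.array(p)-s['eef_pos'])/.25,4),end=' ')
    if yaw is not None:
        # target: z down, tool y at yaw (mod pi)
        best=None
        for k in (0,np.pi):
            y=np.array([np.cos(yaw+k),np.sin(yaw+k),0]);z=np.array([0,0,-1.]);x=np.cross(y,z)
            r=Ro.from_matrix(R.T@np.c_[x,y,z]).as_rotvec()/(2*np.pi)
            print('turn',np.round(r,4),end=' ')
    print()
E
python3 - <<'E'
from h import *
for n in('top','scene'):
    im=get(n); cv2.imwrite(f'pics/{n}0.png',im['color']); np.save(f'{n}0.npy',im,allow_pickle=True)
    print(n,im['fx'],np.array(im['R']).round(3).tolist(),np.array(im['t']).round(3))
s=telemetry.observe();print(s)
print(Ro.from_rotvec(s['ee_rot']).as_matrix().round(3))
E
```

```text
pics
top 430.6964134067942 [[-0.025, -0.999, -0.029], [-0.982, 0.03, -0.186], [0.187, 0.024, -0.982]] [0.084 0.552 1.075]
scene 507.7596434943537 [[-0.305, 0.952, -0.013], [0.795, 0.247, -0.554], [-0.524, -0.179, -0.832]] [ 0.1   -0.388  1.564]
{'t': 0.1, 'q': array([ 1.04630419e+00,  3.08917403e-01,  1.63507778e+00, -2.16336368e-05,
        1.19971460e+00, -6.96876619e-02]), 'qd': array([-0.00037035, -0.0020158 , -0.00301531,  0.00036672, -0.00087233,
       -0.00064858]), 'joint_efforts': array([-9.84007056e-04, -4.16409159e+01, -2.77643520e+01, -4.76890557e-05,
        4.03489408e-03, -2.96251514e-06]), 'eef_pos': array([0.27418251, 0.56077209, 0.21705346]), 'ee_rot': array([-0.70811613, -3.06012959,  0.00318856]), 'ft_force': array([ 0.23024312, -0.62505246, -0.51469843]), 'moment': array([-0.0110899 , -0.0061872 , -0.02391641]), 'grasp_force': 0.0, 'gripper_width': 0.08561855310617468}
[[-0.898  0.439 -0.001]
 [ 0.439  0.898 -0.002]
 [ 0.    -0.002 -1.   ]]
```

View pics/top0.png

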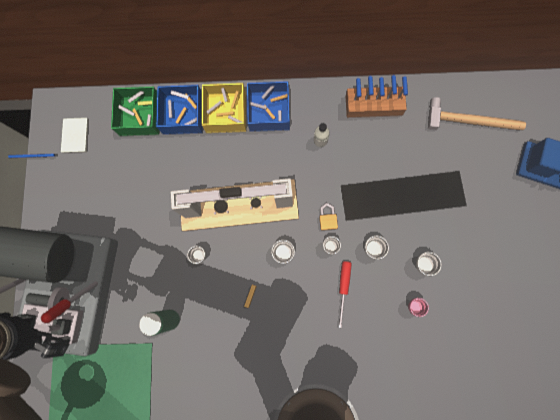

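View pics/scene0.png

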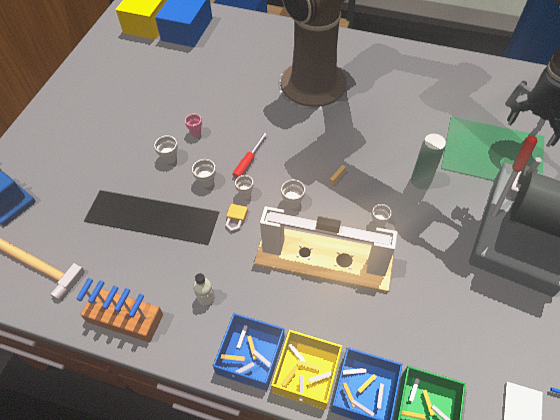

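Top view: cups at (197,254) narrow, (284,251) wide, (332,245) narrow, (376,247) wide, (428,263) wide. The pink one at (418,307) is the look-alike and is left alone. The bar is on the carrier at (232,193), the mat at (404,195), the bottle at (321,132) and the can at (152,323). The scene view agrees.

```bash
python3 - <<'E'
from h import *
im={n:np.load(n+'0.npy',allow_pickle=True).item() for n in('top','scene')}
T=im['top'];W=cloud(T);c=T['color']
for n,(u,v),h in [('N_a',(197,254),.056),('W_a',(284,251),.06),('N_b',(332,245),.056),('W_b',(376,247),.06),('W_c',(428,263),.06),('pink',(418,307),.056)]:
    p=cast(T,u,v,h)
    m=(np.hypot(W[...,0]-p[0],W[...,1]-p[1])<.045)&(W[...,2]>h-.012)&(W[...,2]<h+.012)
    (cx,cy),r=cv2.minEnclosingCircle(W[m][:,:2].astype(np.float32))
    print(n,m.sum(),'ctr',round(cx,4),round(cy,4),'r',round(r,4),'z',np.percentile(W[m][:,2],[50,95]).round(4),'bgr',c[v-14:v+14,u-14:u+14].reshape(-1,3).mean(0).round())
def rect(m,l):
    r=cv2.minAreaRect(W[m][:,:2].astype(np.float32)); print(l,m.sum(),r, np.nanmedian(W[m][:,2]))
sub=np.zeros(c.shape[:2],bool); sub[165:240,160:310]=1
z=W[...,2]
rect(sub&(z>.137)&(z<.155),'top of bar+cheeks');
rect(sub&(z>.158)&(z<.18),'grip')
rect(sub&(z>.008)&(z<.022),'board')
g=c.max(2)<45; s2=np.zeros_like(sub); s2[165:225,335:475]=1
m=cv2.morphologyEx((g&s2).astype(np.uint8),cv2.MORPH_OPEN,np.ones((3,3)))>0
ys,xs=np.nonzero(m); b=cv2.boxPoints(cv2.minAreaRect(np.c_[xs,ys].astype(np.float32)))
q=np.array([cast(T,u,v,.004)[:2] for u,v in b]);print('mat',b.round(),q.round(4).tolist(),q.mean(0), [np.linalg.norm(q[i]-q[i-1]).round(3) for i in range(4)])
for (u,v),h,l in [((321,132),.11,'oil'),((152,323),.16,'can')]:
    p=cast(T,u,v,h); m=(np.hypot(W[...,0]-p[0],W[...,1]-p[1])<.05)&(z>.03); print(l,p,W[m][:,:2].min(0),W[m][:,:2].max(0),z[m].max())
# discs
hsv=cv2.cvtColor(c,cv2.COLOR_BGR2HSV)
m=((c.max(2)<60)&(np.mgrid[:420,:560][0]>196)&(np.mgrid[:420,:560][0]<216)&(np.mgrid[:420,:560][1]>205)&(np.mgrid[:420,:560][1]<270)).astype(np.uint8)
for k in cv2.findContours(m,0,2)[0]:
    if cv2.contourArea(k)>20:
        x,y,w,h=cv2.boundingRect(k);print('disc',x,y,w,h,cast(T,x+w/2-.5,y+h/2-.5,.014))
S=im['scene']; crop=cv2.resize(c[165:330,180:460],None,fx=2.85,fy=2.85,interpolation=cv2.INTER_CUBIC);cv2.imwrite('pics/crop1.png',crop)
E
```

```text
N_a 73 ctr 0.4434 0.295 r 0.0231 z [0.0529 0.0574] bgr [127. 131. 136.]
W_a 80 ctr 0.4447 0.0705 r 0.0299 z [0.058  0.0618] bgr [155. 159. 164.]
N_b 65 ctr 0.4579 -0.0552 r 0.0232 z [0.0533 0.0566] bgr [142. 145. 150.]
W_b 103 ctr 0.4486 -0.1695 r 0.0301 z [0.0571 0.0607] bgr [151. 155. 160.]
W_c 119 ctr 0.4045 -0.2981 r 0.0311 z [0.0561 0.0602] bgr [146. 150. 155.]
pink 81 ctr 0.2971 -0.265 r 0.0232 z [0.0524 0.056 ] bgr [124. 119. 144.]
top of bar+cheeks 1255 ((0.5808830857276917, 0.19025179743766785), (0.04621407017111778, 0.29346317052841187), 4.4194254875183105) 0.14355306903508702
grip 189 ((0.5808134078979492, 0.1901143193244934), (0.020838771015405655, 0.05017191171646118), 5.544955730438232) 0.16667146154006093
board 2748 ((0.5802931785583496, 0.19001618027687073), (0.11088225990533829, 0.31923171877861023), 4.371939182281494) 0.01231449298787202
mat [[0. 0.]
 [0. 0.]
 [0. 0.]
 [0. 0.]] [[1.2487, 0.9227], [1.2487, 0.9227], [1.2487, 0.9227], [1.2487, 0.9227]] [1.2486686  0.92273087] [np.float64(0.0), np.float64(0.0), np.float64(0.0), np.float64(0.0)]
oil [ 0.74392574 -0.03734082  0.11      ] [ 0.73893308 -0.06074731] [ 0.77202393 -0.02210189] 0.11382110538891149
can [0.2814496  0.36889952 0.16      ] [0.23377129 0.34646233] [0.30567405 0.40961516] 0.6290614522434493
```

View pics/crop1.png

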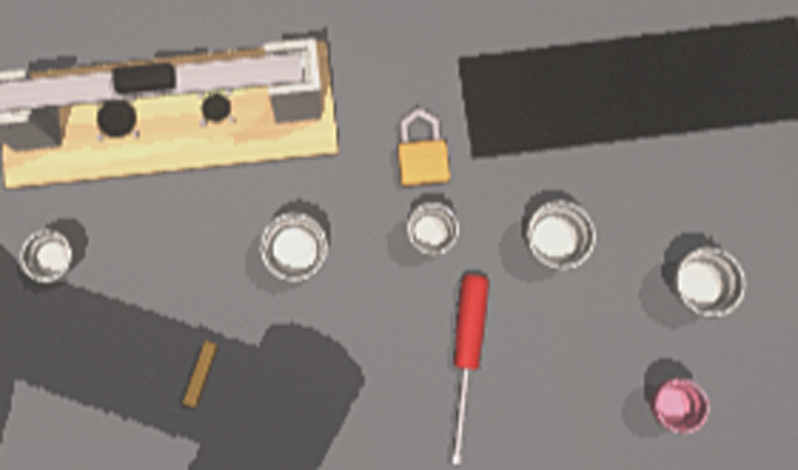

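The crop confirms five plain cups: three wide (rims 60 mm) and two narrow (46 mm). The pink cup is separate, and the wide disc is on the +y side. Next I locate the mat and discs and check the first move.

```bash
python3 - <<'E'
from h import *
T=np.load('top0.npy',allow_pickle=True).item();W=cloud(T);c=T['color'];z=W[...,2]
def comp(thr,u0,u1,v0,v1,h):
    m=np.zeros(c.shape[:2],np.uint8); m[v0:v1,u0:u1]=c[v0:v1,u0:u1].max(2)<thr
    for k in cv2.findContours(m,0,2)[0]:
        if cv2.contourArea(k)>25:
            b=cv2.boxPoints(cv2.minAreaRect(k)); q=np.array([cast(T,u,v,h)[:2] for u,v in b])
            print(cv2.contourArea(k),b.mean(0).round(1),q.mean(0).round(4),[np.linalg.norm(q[i]-q[i-1]).round(3) for i in range(4)],np.degrees(np.arctan2(*(q[1]-q[0])[::-1])).round(1),np.degrees(np.arctan2(*(q[2]-q[1])[::-1])).round(1))
comp(70,335,475,165,230,.004); comp(70,205,275,199,220,.014)
print('lock z',np.nanmax(z[203:231,318:340]))
rel([.5808,.1905,.30],np.radians(4.4))
E
```

```text
4029.0 [402.9 195.1] [ 0.595  -0.2604] [np.float64(0.098), np.float64(0.334), np.float64(0.098), np.float64(0.329)] -84.6 -179.1
94.0 [220.5 206. ] [0.578  0.2379] [np.float64(0.028), np.float64(0.03), np.float64(0.028), np.float64(0.03)] -91.8 179.9
38.5 [255.5 202.5] [0.5847 0.1421] [np.float64(0.019), np.float64(0.019), np.float64(0.019), np.float64(0.019)] -91.8 179.1
lock z 0.02495919304418315
shift [-1.7524 -0.7925 -0.3303] turn [-0.0003  0.0002  0.1654] turn [-2.000e-04 -4.000e-04 -3.346e-01]
```

```bash
python3 -m handwheel '[[[0,0,-0.25],[0,0,0]],[[-0.2,-0.1,-0.33],[0,0,0.03]],[[-0.45,-0.2,-0.33],[0,0,0.06]],[[-0.65,-0.3,-0.33],[0,0,0.09]],[[-0.88,-0.4,-0.33],[0,0,0.12]],[[-0.88,-0.4,-0.33],[0,0,0.145]],[[-0.88,-0.4,-0.33],[0,0,0.1654]],[[-0.88,-0.4,-0.33],[0,0,0.1654]],[[-0.88,-0.4,-0.33],[0,0,0.1654]]]' -1; python3 -c "
from h import *
rel([.5808,.1905,.30],np.radians(4.4))"
```

```text
t: 1.23
eef_pos: [0.428, 0.375, 0.3003]
ee_rot: [-2.132, -2.307, 0.001]
ft_force: [-0.1, 0.1, 0.7]
gripper_width: 0.0855
grasp_force: 0.0
shift [-0.7838  0.5511  0.0012] turn [-0.0001  0.0001  0.0003] turn [-1.000e-04 -1.000e-04 -4.997e-01]
```

```bash
python3 -m handwheel '[[[-0.2,0.14,0],[0,0,0]],[[-0.4,0.28,0],[0,0,0]],[[-0.6,0.42,0],[0,0,0]],[[-0.784,0.551,0.001],[0,0,0.0003]],[[-0.784,0.551,0.001],[0,0,0.0003]],[[-0.784,0.551,0.001],[0,0,0.0003]]]'; python3 - <<'E'
from h import *
im=get('wrist');W=cloud(im);z=W[...,2];cv2.imwrite('pics/w1.png',im['color'])
for a,b,l in((.158,.18,'grip'),(.14,.152,'bar+cheek')):
    m=(z>a)&(z<b); print(l,m.sum(),cv2.minAreaRect(W[m][:,:2].astype(np.float32)),np.median(z[m]))
rel([.5808,.1905,.175],np.radians(4.4))
E
```

```text
t: 1.98
eef_pos: [0.5802, 0.1905, 0.3]
ee_rot: [-2.135, -2.303, 0.001]
ft_force: [-0.9, 0.6, 0.2]
gripper_width: 0.0853
grasp_force: 0.0
grip 993 ((0.5814929604530334, 0.18948334455490112), (0.019177468493580818, 0.04932907223701477), 4.20163631439209) 0.16877079324560706
bar+cheek 6404 ((0.580274760723114, 0.1889878660440445), (0.04414333403110504, 0.294008731842041), 4.458629131317139) 0.1451411274065299
shift [-0.0029  0.0039  0.5007] turn [-0.0002 -0.0001 -0.0001] turn [-1.000e-04  2.000e-04  4.999e-01]
```

View pics/w1.png

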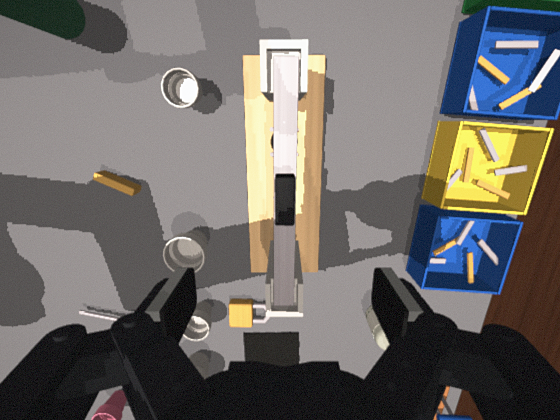

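The wrist view shows the grip block at (285,198), square to the jaws, and its measured position agrees to about 1 mm. I descend, grip and lift.

```bash
python3 -m handwheel '[[[-0.004,0.004,0.2],[0,0,0]],[[-0.004,0.004,0.4],[0,0,0]],[[-0.004,0.004,0.5],[0,0,0]],[[-0.004,0.004,0.5],[0,0,0]]]' && python3 -m handwheel '[[[0,0,0],[0,0,0]],[[0,0,0],[0,0,0]],[[0,0,0],[0,0,0]],[[0,0,0],[0,0,0]],[[0,0,0],[0,0,0]],[[0,0,0],[0,0,0]],[[0,0,0],[0,0,0]]]' 1
```

```text
t: 2.52
eef_pos: [0.5785, 0.1903, 0.1727]
ee_rot: [-2.131, -2.303, 0.008]
ft_force: [-0.1, 0.5, -0.0]
gripper_width: 0.0854
grasp_force: 0.0
t: 3.4
eef_pos: [0.5817, 0.1891, 0.1753]
ee_rot: [-2.137, -2.303, 0.0]
ft_force: [0.2, 0.8, -0.7]
gripper_width: 0.0
grasp_force: 0.0
```

```bash
python3 - <<'E'
from h import *
a=get('scene');c=a['color'][120:320,220:460]
T=get('top');W=cloud(T);z=W[...,2];sub=np.zeros(z.shape,bool);sub[165:240,160:310]=1
for lo,hi in((.137,.155),(.158,.19)):
    m=sub&(z>lo)&(z<hi);print(m.sum(),cv2.minAreaRect(W[m][:,:2].astype(np.float32)) if m.any() else '')
w=get('wrist')['color']
cv2.imwrite('pics/s2.png',np.hstack([cv2.resize(c,(480,400)),cv2.resize(w,(320,240))[:240].copy() if 0 else cv2.copyMakeBorder(cv2.resize(w,(320,240)),0,160,0,0,0)]))
E
```

```text
658 ((0.5812568068504333, 0.17885947227478027), (0.0453060120344162, 0.2706186771392822), 4.4502434730529785)
0
```

View pics/s2.png

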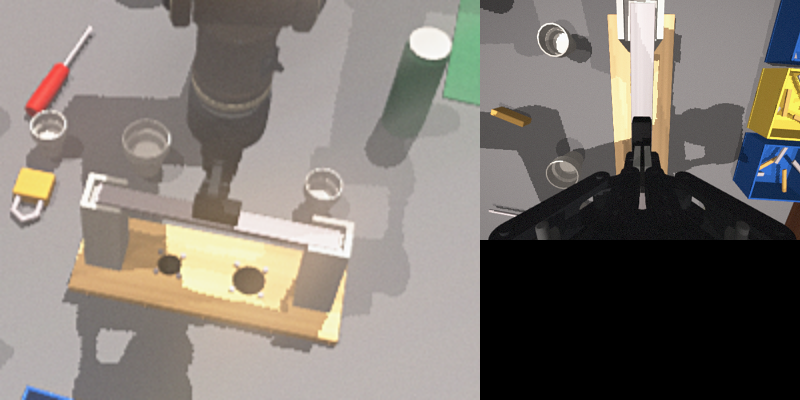

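```bash
python3 - <<'E'
from h import *
s=telemetry.observe();print(s['gripper_width'],s['grasp_force'],s['eef_pos'],s['t'])
im=get('wrist');w=im['color'];d=im['depth'];W=cloud(im)
cv2.imwrite('pics/w2.png',cv2.resize(w[180:400,190:380],None,fx=2.7,fy=2.7))
for v in range(200,400,15): print(v,[tuple(W[v,u].round(3)) for u in(265,275,283,291,300)])
E
```

```text
-3.214920561779282e-05 0.0 [0.58165682 0.18917554 0.17528947] 3.55
200 [(np.float64(0.568), np.float64(0.214), np.float64(0.144)), (np.float64(0.575), np.float64(0.215), np.float64(0.145)), (np.float64(0.58), np.float64(0.215), np.float64(0.146)), (np.float64(0.585), np.float64(0.215), np.float64(0.144)), (np.float64(0.59), np.float64(0.216), np.float64(0.145))]
215 [(np.float64(0.57), np.float64(0.211), np.float64(0.167)), (np.float64(0.575), np.float64(0.212), np.float64(0.168)), (np.float64(0.58), np.float64(0.213), np.float64(0.168)), (np.float64(0.584), np.float64(0.213), np.float64(0.169)), (np.float64(0.591), np.float64(0.206), np.float64(0.145))]
230 [(np.float64(0.569), np.float64(0.194), np.float64(0.146)), (np.float64(0.576), np.float64(0.203), np.float64(0.169)), (np.float64(nan), np.float64(nan), np.float64(nan)), (np.float64(0.585), np.float64(0.204), np.float64(0.169)), (np.float64(0.592), np.float64(0.196), np.float64(0.146))]
245 [(np.float64(0.57), np.float64(0.184), np.float64(0.146)), (np.float64(0.577), np.float64(0.195), np.float64(0.17)), (np.float64(0.581), np
[... 2427 characters left out ...]
4(0.583), np.float64(0.199), np.float64(0.263)), (np.float64(0.586), np.float64(0.2), np.float64(0.264))]
380 [(np.float64(0.576), np.float64(0.199), np.float64(0.269)), (np.float64(0.579), np.float64(0.199), np.float64(0.269)), (np.float64(0.581), np.float64(0.199), np.float64(0.268)), (np.float64(0.583), np.float64(0.201), np.float64(0.27)), (np.float64(0.585), np.float64(0.2), np.float64(0.269))]
395 [(np.float64(0.577), np.float64(0.198), np.float64(0.272)), (np.float64(0.579), np.float64(0.199), np.float64(0.273)), (np.float64(0.581), np.float64(0.199), np.float64(0.273)), (np.float64(0.583), np.float64(0.199), np.float64(0.273)), (np.float64(0.585), np.float64(0.2), np.float64(0.274))]
```

View pics/w2.png

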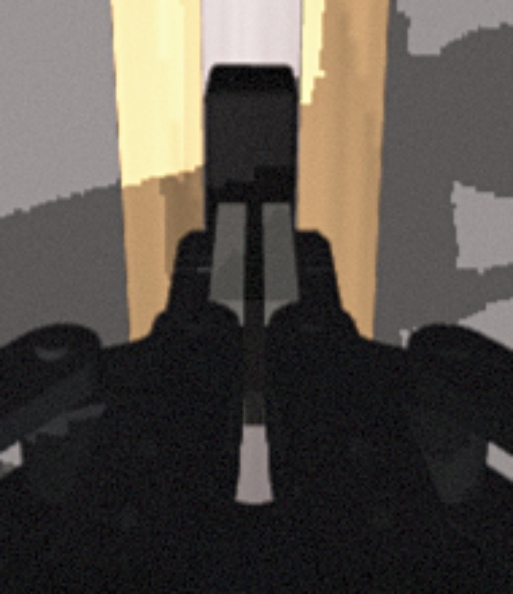

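```bash
python3 - <<'E'
from h import *
im=get('wrist');W=cloud(im);T=np.array(im['tool_from_camera']);print(T.round(3).tolist())
for v in range(244,264,2): print(v,[tuple(W[v,u].round(3).tolist()) for u in(272,278,284,289,294)])
z=W[...,2];m=(np.abs(W[...,0]-.581)<.02)&(np.abs(W[...,1]-.19)<.03)&(z>.173);print(np.sort(z[m])[:20].round(3))
E
```

```text
[[0.002, -0.955, -0.297, 0.075], [1.0, 0.001, 0.001, 0.0], [-0.0, -0.297, 0.955, -0.156], [0.0, 0.0, 0.0, 1.0]]
244 [(0.575, 0.195, 0.169), (0.578, 0.195, 0.17), (0.582, 0.195, 0.169), (0.585, 0.196, 0.169), (0.587, 0.196, 0.171)]
246 [(0.575, 0.194, 0.17), (0.578, 0.194, 0.169), (0.582, 0.194, 0.17), (0.585, 0.194, 0.169), (0.588, 0.194, 0.169)]
248 [(0.575, 0.192, 0.169), (0.579, 0.192, 0.169), (0.582, 0.193, 0.169), (0.585, 0.193, 0.169), (0.588, 0.193, 0.169)]
250 [(0.575, 0.191, 0.169), (0.579, 0.191, 0.169), (0.582, 0.191, 0.169), (0.585, 0.192, 0.169), (0.588, 0.192, 0.17)]
252 [(0.575, 0.189, 0.169), (0.579, 0.19, 0.169), (0.582, 0.19, 0.169), (0.585, 0.191, 0.17), (0.588, 0.191, 0.17)]
254 [(0.575, 0.188, 0.169), (0.579, 0.189, 0.169), (0.582, 0.189, 0.169), (nan, nan, nan), (0.588, 0.189, 0.169)]
256 [(nan, nan, nan), (0.578, 0.199, 0.194), (0.581, 0.199, 0.193), (0.584, 0.199, 0.194), (0.586, 0.2, 0.194)]
258 [(0.576, 0.199, 0.197), (0.579, 0.199, 0.196), (0.581, 0.2, 0.197), (0.584, 0.2, 0.196), (0.586, 0.2, 0.197)]
260 [(0.576, 0.199, 0.198), (0.579, 0.2, 0.2), (0.581, 0.199, 0.198), (0.584, 0.2, 0.199), (0.586, 0.2, 0.199)]
262 [(0.576, 0.199, 0.201), (0.579, 0.199, 0.2), (0.581, 0.2, 0.201), (0.584, 0.199, 0.2), (0.586, 0.2, 0.201)]
[0.192 0.192 0.192 0.192 0.192 0.192 0.192 0.193 0.193 0.193 0.193 0.193
 0.193 0.193 0.193 0.193 0.193 0.193 0.193 0.193]
```

The depth data show the shut fingertips at z = 0.192 with the TCP at 0.175. The tips are therefore 17 mm behind the reported TCP, not 25 mm ahead as the sheet says. I trust the measurement, so I open and go 43 mm lower.

```bash
python3 -m handwheel '[[[0,0,0],[0,0,0]],[[0,0,0],[0,0,0]],[[0,0,0],[0,0,0]],[[0,0,0],[0,0,0]],[[0,0,0],[0,0,0]],[[0,0,0.1],[0,0,0]],[[0,0,0.17],[0,0,0]],[[0,0,0.17],[0,0,0]],[[0,0,0.17],[0,0,0]]]' -1 && python3 -m handwheel '[[[0,0,0],[0,0,0]],[[0,0,0],[0,0,0]],[[0,0,0],[0,0,0]],[[0,0,0],[0,0,0]],[[0,0,0],[0,0,0]],[[0,0,0],[0,0,0]],[[0,0,0],[0,0,0]]]' 1; python3 - <<'E'
from h import *
im=get('wrist');W=cloud(im);z=W[...,2]
for v in range(170,290,10): print(v,[tuple(W[v,u].round(3).tolist()) for u in(255,265,275,284,294,305)])
E
```

```text
t: 4.78
eef_pos: [0.5821, 0.1893, 0.1333]
ee_rot: [2.137, 2.303, 0.001]
ft_force: [-0.4, 0.2, 0.7]
gripper_width: 0.0853
grasp_force: 0.0
t: 5.65
eef_pos: [0.5822, 0.1893, 0.1334]
ee_rot: [2.136, 2.303, 0.001]
ft_force: [-0.1, 0.6, 3.5]
gripper_width: 0.0188
grasp_force: 61.5
170 [(nan, nan, nan), (0.57, 0.24, 0.145), (0.574, 0.241, 0.145), (0.579, 0.241, 0.145), (0.584, 0.241, 0.145), (0.589, 0.242, 0.144)]
180 [(0.555, 0.209, 0.013), (0.57, 0.235, 0.144), (0.575, 0.236, 0.145), (0.579, 0.236, 0.145), (0.584, 0.237, 0.144), (0.589, 0.237, 0.146)]
190 [(0.555, 0.2, 0.013), (0.57, 0.231, 0.145), (0.575, 0.231, 0.145), (0.579, 0.231, 0.145), (0.584, 0.232, 0.145), (0.59, 0.232, 0.146)]
200 [(0.556, 0.19, 0.014), (0.571, 0.226, 0.145), (0.575, 0.226, 0.145), (0.58, 0.226, 0.145), (0.585, 0.227, 0.145), (0.59, 0.227, 0.145)]
210 [(0.556, 0.18, 0.013), (0.571, 0.22, 0.144), (0.576, 0.221, 0.144), (0.58, 0.221, 0.146), (0.585, 0.221, 0.144), (0.591, 0.222, 0.145)]
220 [(0.557, 0.17, 0.013), (0.571, 0.215, 0.145), (0.576, 0.216, 0.145), (0.581, 0.216, 0.145), (0.586, 0.216, 0.145), (0.591, 
[... 156 characters left out ...]

240 [(0.558, 0.15, 0.014), (0.573, 0.214, 0.168), (0.577, 0.214, 0.167), (0.581, 0.214, 0.167), (0.585, 0.214, 0.166), (0.59, 0.214, 0.165)]
250 [(0.558, 0.139, 0.013), (0.573, 0.21, 0.169), (0.577, 0.21, 0.17), (0.581, 0.21, 0.169), (0.585, 0.211, 0.169), (0.59, 0.211, 0.169)]
260 [(0.568, 0.198, 0.156), (0.573, 0.205, 0.17), (0.577, 0.205, 0.168), (0.581, 0.205, 0.168), (0.586, 0.206, 0.169), (0.591, 0.206, 0.168)]
270 [(0.569, 0.198, 0.166), (0.573, 0.2, 0.169), (0.578, 0.2, 0.168), (0.582, 0.2, 0.169), (0.586, 0.201, 0.169), (0.591, 0.201, 0.168)]
280 [(0.57, 0.198, 0.175), (0.574, 0.195, 0.169), (0.578, 0.195, 0.169), (0.582, 0.196, 0.169), (0.587, 0.196, 0.169), (0.591, 0.198, 0.171)]
```

Gripped, 61 N on the block. Lifting it, then across to the mat in two legs.

```bash
python3 -m handwheel '[[[0,0,-0.05],[0,0,0]],[[0,0,-0.15],[0,0,0]],[[0,0,-0.3],[0,0,0]],[[0,0,-0.45],[0,0,0]],[[0,0,-0.55],[0,0,0]],[[-0.05,0,-0.6],[0,0,0]],[[-0.15,-0.01,-0.6],[0,0,0]],[[-0.3,-0.02,-0.6],[0,0,0]],[[-0.45,-0.025,-0.6],[0,0,0]],[[-0.6,-0.03,-0.6],[0,0,0]],[[-0.75,-0.04,-0.6],[0,0,0]],[[-0.9,-0.043,-0.6],[0,0,0]]]' && python3 -m handwheel '[[[-0.15,-0.01,0],[0,0,0]],[[-0.3,-0.02,0],[0,0,0]],[[-0.45,-0.025,0],[0,0,0]],[[-0.6,-0.03,0],[0,0,0]],[[-0.75,-0.04,0],[0,0,0]],[[-0.85,-0.043,0],[0,0,0]],[[-0.895,-0.043,0],[0,0,0]],[[-0.895,-0.043,0],[0,0,0]],[[-0.895,-0.043,0],[0,0,0]]]'; python3 - <<'E'
from h import *
rel([.595,-.26,.004],np.radians(4.8))
E
```

```text
t: 7.2
eef_pos: [0.5863, -0.0379, 0.2813]
ee_rot: [-2.136, -2.301, 0.004]
ft_force: [-0.6, -0.2, -1.9]
gripper_width: 0.0191
grasp_force: 60.9
t: 8.32
eef_pos: [0.5939, -0.2586, 0.2828]
ee_rot: [-2.135, -2.303, -0.001]
ft_force: [0.3, 0.2, -3.1]
gripper_width: 0.0189
grasp_force: 60.8
shift [-0.0069  0.0042  1.1153] turn [-0.     -0.0002 -0.0012] turn [-3.000e-04  1.000e-04  4.988e-01]
```

```bash
python3 -m handwheel '[[[0,0,0.1],[0,0,0]],[[0,0,0.25],[0,0,0]],[[0,0,0.45],[0,0,0]],[[0,0,0.65],[0,0,0]],[[0,0,0.8],[0,0,0]],[[0,0,0.9],[0,0,0]],[[0,0,0.98],[0,0,0]],[[0,0,1],[0,0,0]]]' && python3 -m handwheel '[[[-0.006,0.004,0.04],[0,0,0]],[[-0.006,0.004,0.08],[0,0,0]],[[-0.006,0.004,0.1],[0,0,0]],[[-0.006,0.004,0.112],[0,0,0]],[[-0.006,0.004,0.12],[0,0,0]],[[-0.006,0.004,0.12],[0,0,0]]]'&& python3 -m handwheel '[[[0,0,0],[0,0,0]],[[0,0,0],[0,0,0]],[[0,0,0],[0,0,0]],[[0,0,0],[0,0,0]],[[0,0,0],[0,0,0]],[[0,0,-0.1],[0,0,0]],[[0,0,-0.3],[0,0,0]],[[0,0,-0.5],[0,0,0]],[[0,0,-0.7],[0,0,0]],[[0,0,-0.7],[0,0,0]]]' -1; python3 - <<'E'
from h import *
im=get('wrist');W=cloud(im);z=W[...,2];cv2.imwrite('pics/w3.png',im['color'])
for lo,hi in((.009,.0185),(.03,.045)):
    m=(z>lo)&(z<hi)&(abs(W[...,0]-.595)<.05)&(abs(W[...,1]+.26)<.17);print(m.sum(),cv2.minAreaRect(W[m][:,:2].astype(np.float32)),np.median(z[m]))
rel([.4045,-.2981,.13])
rel([.4486,-.1695,.13])
E
```

```text
t: 9.32
eef_pos: [0.5932, -0.2587, 0.0317]
ee_rot: [-2.134, -2.302, 0.001]
ft_force: [-0.5, 0.2, -2.7]
gripper_width: 0.0188
grasp_force: 60.7
t: 10.07
eef_pos: [0.595, -0.2614, 0.003]
ee_rot: [2.137, 2.303, 0.0]
ft_force: [-1.1, -0.4, -2.3]
gripper_width: 0.0187
grasp_force: 60.8
t: 11.32
eef_pos: [0.5988, -0.2633, 0.1845]
ee_rot: [2.129, 2.295, 0.005]
ft_force: [0.1, 0.5, 0.3]
gripper_width: 0.0852
grasp_force: 0.0
3944 ((0.5852658152580261, -0.2979269027709961), (0.02394234761595726, 0.2663525342941284), 4.0794830322265625) 0.013908143707385384
864 ((0.5853133201599121, -0.29812589287757874), (0.019866781309247017, 0.049754150211811066), 3.9367947578430176) 0.03778259803086874
shift [-0.0847 -0.7789  0.2011] 
shift [ 0.415  -0.5645  0.2006]
```

View pics/w3.png

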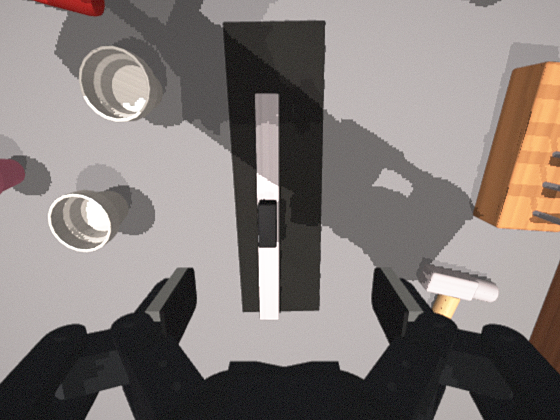

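The wrist view shows the bar flat on the mat with its grip block at (268,224), but shifted about 37 mm in -y. That is the announced knock, and its end now overhangs the mat by a few mm. I put it back to the middle first, which costs only a few seconds.

```bash
python3 - <<'E'
from h import *
rel([.5853,-.298,.0035],np.radians(4.0))
E
```

```text
shift [-0.1368 -0.0604  0.7111] turn [0.0008 0.0005 0.0008] turn [-0.0008  0.0013 -0.4992]
```

```bash
python3 -m handwheel '[[[0,0,0],[0,0,0]],[[0,0,0],[0,0,0]],[[0,0,0],[0,0,0]]]'; python3 - <<'E'
from h import *
rel([.5853,-.298,.0035],np.radians(4.0))
E
```

```text
t: 11.75
eef_pos: [0.5941, -0.2609, 0.1762]
ee_rot: [-2.135, -2.301, 0.001]
ft_force: [0.5, -0.3, -0.3]
gripper_width: 0.0857
grasp_force: 0.0
shift [-0.1465 -0.0447  0.6906] turn [-0.0004 -0.0002  0.0008] turn [ 4.000e-04 -6.000e-04 -4.992e-01]
```

```bash
python3 -m handwheel '[[[-0.146,-0.045,0.2],[0,0,0.001]],[[-0.146,-0.045,0.4],[0,0,0.001]],[[-0.146,-0.045,0.6],[0,0,0.001]],[[-0.146,-0.045,0.69],[0,0,0.001]],[[-0.146,-0.045,0.69],[0,0,0.001]],[[-0.146,-0.045,0.69],[0,0,0.001]]]' && python3 -m handwheel '[[[0,0,0],[0,0,0]],[[0,0,0],[0,0,0]],[[0,0,0],[0,0,0]],[[0,0,0],[0,0,0]],[[0,0,0],[0,0,0]],[[0,0,0],[0,0,0]],[[0,0,0],[0,0,0]]]' 1 && python3 -m handwheel '[[[0,0,-0.08],[0,0,0]],[[0,0,-0.15],[0,0,0]],[[0.075,0.025,-0.15],[0,0,0]],[[0.15,0.05,-0.15],[0,0,0]],[[0.15,0.05,-0.15],[0,0,0]],[[0.15,0.05,-0.08],[0,0,0]],[[0.15,0.05,-0.03],[0,0,0]],[[0.15,0.05,0],[0,0,0]],[[0.15,0.05,0],[0,0,0]],[[0.15,0.05,0],[0,0,0]]]' && python3 -m handwheel '[[[0,0,0],[0,0,0]],[[0,0,0],[0,0,0]],[[0,0,0],[0,0,0]],[[0,0,0],[0,0,0]],[[0,0,0],[0,0,0]],[[0,0,-0.1],[0,0,0]],[[0,0,-0.3],[0,0,0]],[[0,0,-0.5],[0,0,0]],[[0,0,-0.7],[0,0,0]],[[0,0,-0.7],[0,0,0]],[[0,0,-0.7],[0,0,0]],[[0,0,-0.7],[0,0,0]]]' -1; python3 - <<'E'
from h import *
im=get('wrist');W=cloud(im);z=W[...,2]
for lo,hi in((.009,.0185),(.03,.045)):
    m=(z>lo)&(z<hi)&(abs(W[...,0]-.595)<.05)&(abs(W[...,1]+.26)<.17);print(m.sum(),cv2.minAreaRect(W[m][:,:2].astype(np.float32)),np.median(z[m]))
for n,p in(('W_c',[.4045,-.2981]),('W_b',[.4486,-.1695])):
    m=(z>.05)&(z<.068)&(np.hypot(W[...,0]-p[0],W[...,1]-p[1])<.05); print(n,m.sum(),cv2.minEnclosingCircle(W[m][:,:2].astype(np.float32)))
rel([.4486,-.1695,.13],np.radians(4.4))
E
```

```text
t: 12.5
eef_pos: [0.5884, -0.2995, 0.0075]
ee_rot: [2.141, 2.294, 0.001]
ft_force: [0.3, 0.5, 1.1]
gripper_width: 0.0851
grasp_force: 0.0
t: 13.38
eef_pos: [0.5869, -0.2988, 0.0061]
ee_rot: [2.143, 2.296, 0.0]
ft_force: [-1.0, 0.1, 5.7]
gripper_width: 0.0188
grasp_force: 61.8
t: 14.62
eef_pos: [0.5957, -0.2604, 0.0061]
ee_rot: [-2.143, -2.294, 0.001]
ft_force: [-3.2, 1.6, 6.4]
gripper_width: 0.0189
grasp_force: 61.8
t: 16.12
eef_pos: [0.5949, -0.2595, 0.1781]
ee_rot: [-2.141, -2.293, 0.002]
ft_force: [0.2, 0.4, 0.0]
gripper_width: 0.0855
grasp_force: 0.0
4312 ((0.5966231226921082, -0.2693866491317749), (0.024051330983638763, 0.26621565222740173), 3.914210796356201) 0.01389187837598567
935 ((0.5963380932807922, -0.2687302827835083), (0.019599780440330505, 0.04904172569513321), 4.531946182250977) 0.03780174477936596
W_c 1237 ((0.4036765694618225, -0.3010585904121399), 0.030948646366596222)
W_b 1419 ((0.44848430156707764, -0.1718229055404663), 0.03053157404065132)
shift [ 0.3992 -0.5589  0.195 ] turn [-0.0006 -0.0003 -0.0013] turn [-0.0005  0.0009  0.4987]
```

The bar is back mid-mat at (0.597, -0.269) and flat. First cup is wide W_b. I descend so the tips come about 20 mm below the rim.

```bash
python3 -m handwheel '[[[0.12,-0.18,0],[0,0,0]],[[0.26,-0.37,0.05],[0,0,0]],[[0.394,-0.559,0.1],[0,0,-0.0013]],[[0.394,-0.559,0.195],[0,0,-0.0013]],[[0.394,-0.559,0.195],[0,0,-0.0013]],[[0.394,-0.559,0.195],[0,0,-0.0013]]]'; python3 - <<'E'
from h import *
im=get('wrist');W=cloud(im);z=W[...,2];s=im['s'];print(s['eef_pos'])
for n,p in(('W_b',[.4486,-.1705]),):
    m=(z>.052)&(z<.068)&(np.hypot(W[...,0]-p[0],W[...,1]-p[1])<.04); print(n,m.sum(),cv2.minEnclosingCircle(W[m][:,:2].astype(np.float32)))
rel([.4486,-.1705,.015],np.radians(4.4))
E
```

```text
t: 16.92
eef_pos: [0.4512, -0.1722, 0.1321]
ee_rot: [2.134, 2.304, 0.0]
ft_force: [0.0, -0.2, -0.6]
gripper_width: 0.0854
grasp_force: 0.0
[ 0.45120641 -0.17215721  0.13207443]
W_b 1055 ((0.4486781656742096, -0.17101871967315674), 0.030162561684846878)
shift [ 0.0089 -0.0123  0.4698] turn [ 0.0002  0.0001 -0.    ] turn [ 2.e-04 -4.e-04  5.e-01]
```

```bash
python3 -m handwheel '[[[0.004,-0.007,0.2],[0,0,0]],[[0.004,-0.007,0.38],[0,0,0]],[[0.004,-0.007,0.467],[0,0,0]],[[0.004,-0.007,0.467],[0,0,0]]]' && python3 -m handwheel '[[[0,0,0],[0,0,0]],[[0,0,0],[0,0,0]],[[0,0,0],[0,0,0]],[[0,0,0],[0,0,0]],[[0,0,0],[0,0,0]]]' 1 && python3 -m handwheel '[[[0,0,-0.15],[0,0,0]],[[0,0,-0.4],[0,0,0]],[[0,0,-0.6],[0,0,0]],[[0,0,-0.7],[0,0,0]],[[0,0,-0.7],[0,0,0]],[[0,0,-0.7],[0,0,0]]]'; cat >> h.py <<'E'
def held(view=None):
    im=get('wrist'); d=im['depth'];v,u=np.mgrid[:420,:560]
    P=np.dstack([(u-im['cx'])/im['fx']*d,(v-im['cy'])/im['fy']*d,d]); T=np.array(im['tool_from_camera']); P=P@T[:3,:3].T+T[:3,3]; P[d==0]=np.nan
    if view: cv2.imwrite(view,im['color'])
    return im,P
E
python3 - <<'E'
from h import *
im,P=held('pics/w4.png')
# tool-frame points of the cup: column profile ahead of the fingers
for v in range(150,330,12): print(v,[tuple((P[v,u]*1000).round().tolist()) for u in(250,265,284,302,318)])
E
```

```text
t: 17.48
eef_pos: [0.448, -0.1707, 0.0138]
ee_rot: [-2.133, -2.303, 0.001]
ft_force: [1.0, 0.6, 0.7]
gripper_width: 0.0853
grasp_force: 0.0
t: 18.1
eef_pos: [0.4502, -0.1718, 0.0174]
ee_rot: [2.132, 2.302, 0.001]
ft_force: [-0.6, -0.4, 5.6]
gripper_width: 0.0567
grasp_force: 62.3
t: 18.85
eef_pos: [0.4476, -0.1704, 0.1893]
ee_rot: [-2.134, -2.304, 0.0]
ft_force: [-0.3, -1.3, -1.5]
gripper_width: 0.0562
grasp_force: 64.0
150 [(42.0, -37.0, 189.0), (42.0, -21.0, 190.0), (43.0, 1.0, 189.0), (43.0, 21.0, 189.0), (42.0, 39.0, 190.0)]
162 [(29.0, -38.0, 189.0), (29.0, -21.0, 189.0), (29.0, 1.0, 190.0), (29.0, 21.0, 190.0), (29.0, 39.0, 188.0)]
174 [(15.0, -38.0, 189.0), (15.0, -21.0, 190.0), (15.0, 1.0, 190.0), (15.0, 22.0, 190.0), (16.0, 40.0, 189.0)]
186 [(1.0, -39.0, 189.0), (1.0, -21.0, 189.0), (1.0, 1.0, 191.0), (1.0, 22.0, 190.0), (1.0, 41.0, 190.0)]
198 [(-13.0, -39.0, 188.0), (-13.0, -22.0, 189.0), (-13.0, 1.0, 189.0), (-13.0, 22.0, 190.0), (-13.0, 41.0, 189.0)]
210 [(-28.0, -40.0, 189.0), (-28.0, -22.0, 189.0), (-28.0, 1.0, 190.0), (-27.0, 22.0, 188.0), (-28.0, 42.0, 190.0)]
222 [
[... 284 characters left out ...]
0.0, 10.0, -5.0), (26.0, 14.0, -43.0)]
258 [(4.0, -18.0, -8.0), (4.0, -10.0, -7.0), (3.0, 1.0, -6.0), (3.0, 10.0, -6.0), (3.0, 19.0, -6.0)]
270 [(-4.0, -18.0, -7.0), (-4.0, -10.0, -7.0), (-4.0, 1.0, -6.0), (-4.0, 10.0, -6.0), (-4.0, 19.0, -6.0)]
282 [(-10.0, -18.0, -8.0), (-11.0, -10.0, -8.0), (-11.0, 1.0, -8.0), (-11.0, 11.0, -7.0), (-9.0, 19.0, -11.0)]
294 [(-13.0, -17.0, -16.0), (-18.0, -10.0, -8.0), (-18.0, 1.0, -8.0), (-17.0, 11.0, -9.0), (-12.0, 18.0, -17.0)]
306 [(-16.0, -17.0, -22.0), (-20.0, -10.0, -16.0), (-21.0, 1.0, -15.0), (-19.0, 10.0, -18.0), (-16.0, 18.0, -23.0)]
318 [(-20.0, -16.0, -27.0), (-23.0, -9.0, -23.0), (-23.0, 1.0, -23.0), (-23.0, 10.0, -23.0), (-20.0, 18.0, -27.0)]
```

View pics/w4.png

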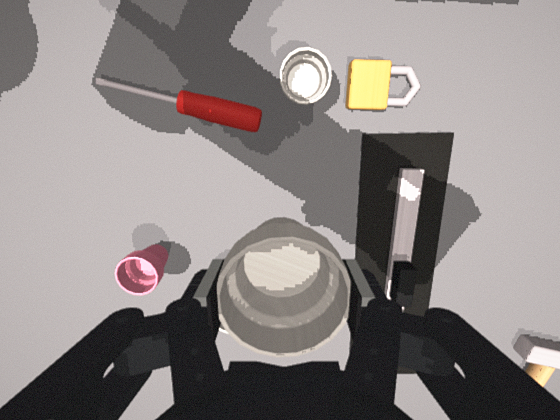

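The cup is held straight: rim at tool z -43 mm, inner floor at -7 mm, centred within 1 mm. Its underside is 17 mm beyond the TCP. Carry it to the wide seat.

```bash
python3 -m handwheel '[[[0.08,0.03,0],[0,0,0]],[[0.23,0.09,0],[0,0,0]],[[0.4,0.16,0],[0,0,0]],[[0.6,0.24,0],[0,0,0]],[[0.8,0.32,0],[0,0,0]]]' && python3 -m handwheel '[[[0.2,0.08,0],[0,0,0]],[[0.4,0.16,0],[0,0,0]],[[0.6,0.24,0],[0,0,0]],[[0.72,0.29,0],[0,0,0]],[[0.79,0.318,0],[0,0,0]],[[0.79,0.318,0],[0,0,0]],[[0.79,0.318,0],[0,0,0]],[[0.79,0.318,0],[0,0,0]]]'; python3 - <<'E'
from h import *
im=get('wrist');W=cloud(im);z=W[...,2];c=im['color']
print(im['s']['eef_pos'])
m=(z>.008)&(z<.02);r=cv2.minAreaRect(W[m][:,:2].astype(np.float32));print('board',m.sum(),r)
m=(z>.141)&(z<.153);print('cheeks',m.sum(),cv2.minAreaRect(W[m][:,:2].astype(np.float32)))
T=get('top');W=cloud(T);z=W[...,2];sub=np.zeros(z.shape,bool);sub[165:240,160:310]=1
m=sub&(z>.14)&(z<.153);print(m.sum(),cv2.minAreaRect(W[m][:,:2].astype(np.float32)))
rel([.577,.2377,.0315],np.radians(4.4))
cv2.imwrite('pics/w5.png',c)
E
```

```text
t: 19.52
eef_pos: [0.5118, 0.0363, 0.1877]
ee_rot: [-2.133, -2.303, 0.004]
ft_force: [1.1, -1.3, -0.9]
gripper_width: 0.0565
grasp_force: 63.9
t: 20.52
eef_pos: [0.5766, 0.2364, 0.1898]
ee_rot: [-2.136, -2.303, 0.001]
ft_force: [-0.3, -0.2, -0.2]
gripper_width: 0.0566
grasp_force: 63.9
[0.57663495 0.23638285 0.18980928]
board 14554 ((0.6075979471206665, 0.19708243012428284), (0.597114086151123, 0.5159074068069458), 11.51171875)
cheeks 2216 ((0.5706681609153748, 0.31345510482788086), (0.0440756157040596, 0.043664127588272095), 4.323477268218994)
184 ((0.5809484720230103, 0.18999332189559937), (0.04495314508676529, 0.2929910719394684), 4.206119060516357)
shift [3.900e-03 6.000e-04 6.344e-01] turn [ 0.      0.     -0.0002] turn [ 0.     -0.      0.4998]
```

View pics/w5.png

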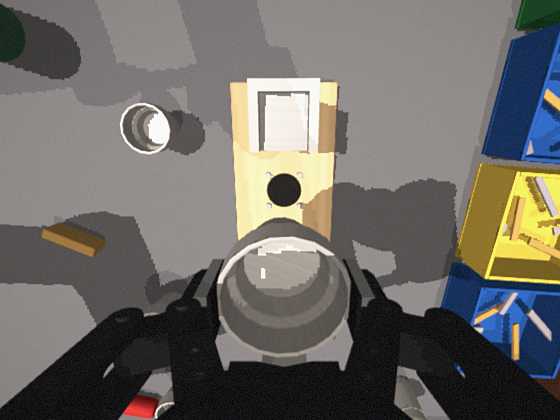

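```bash
python3 - <<'E'
from h import *
im,P=held(); c=im['color'];W=cloud(im)
m=np.zeros(c.shape[:2],np.uint8);m[165:212,260:310]=c[165:212,260:310].max(2)<60
k=max(cv2.findContours(m,0,2)[0],key=cv2.contourArea);(u,v),r=cv2.minEnclosingCircle(k)
mm=cv2.drawContours(np.zeros_like(m),[k],-1,1,-1)>0
q=W[mm];q=q[np.abs(q[:,2]-.014)<.006];print('disc px',u,v,r,'world',cv2.minEnclosingCircle(q[:,:2].astype(np.float32)),q.mean(0),im['s']['eef_pos'])
p=P[mm];print('tool frame',np.nanmean(p,0))
E
```

```text
disc px 283.3548278808594 190.0 16.148517608642578 world ((0.5771094560623169, 0.23615771532058716), 0.01845037192106247) [0.57702898 0.23643498 0.01448938] [0.5769189  0.23673602 0.19010771]
tool frame [-2.81579772e-04  7.81257316e-05  1.75618375e-01]
```

The disc lies within 0.3 mm of the tool axis, so I lower straight down and release.

```bash
python3 -m handwheel '[[[0,0,0.12],[0,0,0]],[[0,0,0.3],[0,0,0]],[[0,0,0.45],[0,0,0]],[[0,0,0.55],[0,0,0]],[[0,0,0.6],[0,0,0]],[[0,0,0.625],[0,0,0]],[[0,0,0.632],[0,0,0]],[[0,0,0.632],[0,0,0]]]' && python3 -m handwheel '[[[0,0,0],[0,0,0]],[[0,0,0],[0,0,0]],[[0,0,0],[0,0,0]],[[0,0,0],[0,0,0]],[[0,0,-0.1],[0,0,0]],[[0,0,-0.3],[0,0,0]],[[0,0,-0.5],[0,0,0]],[[0,0,-0.7],[0,0,0]],[[0,0,-0.8],[0,0,0]],[[0,0,-0.8],[0,0,0]],[[0,0,-0.8],[0,0,0]]]' -1; python3 - <<'E'
from h import *
im=get('wrist');W=cloud(im);z=W[...,2];cv2.imwrite('pics/w6.png',im['color'])
m=(z>.066)&(z<.082)&(np.hypot(W[...,0]-.577,W[...,1]-.2365)<.045); print(m.sum(),cv2.minEnclosingCircle(W[m][:,:2].astype(np.float32)),np.percentile(z[m],[10,50,95]),im['s']['eef_pos'])
rel([.4040,-.2995,.20],np.radians(4.4))
rel([.4447,.0705,.20],np.radians(4.4))
E
```

```text
t: 21.68
eef_pos: [0.5778, 0.2381, 0.033]
ee_rot: [2.134, 2.304, 0.003]
ft_force: [-0.1, -0.7, -1.3]
gripper_width: 0.0567
grasp_force: 63.9
t: 23.05
eef_pos: [0.5759, 0.2375, 0.2302]
ee_rot: [-2.134, -2.304, 0.004]
ft_force: [0.2, -0.1, -0.1]
gripper_width: 0.0853
grasp_force: 0.0
540 ((0.5763728022575378, 0.2387290596961975), 0.030063364654779434) [0.06841711 0.07342303 0.0750419 ] [0.57586862 0.23748041 0.23021179]
shift [-2.0884 -0.8483  0.1234] turn [-0.0006  0.0002 -0.    ] turn [2.e-04 1.e-03 5.e-01] 
shift [-0.6252 -0.5724  0.1209] turn [-0.0006  0.0002 -0.    ] turn [2.e-04 1.e-03 5.e-01]
```

Wide cup 1 is seated, with its rim at z = 0.074. Next is W_a.

```bash
python3 -m handwheel '[[[-0.15,-0.14,0],[0,0,0]],[[-0.32,-0.3,0],[0,0,0]],[[-0.48,-0.44,0],[0,0,0]],[[-0.625,-0.577,0.1],[0,0,0]],[[-0.625,-0.577,0.3],[0,0,0]],[[-0.625,-0.577,0.4],[0,0,0]],[[-0.625,-0.577,0.4],[0,0,0]],[[-0.625,-0.577,0.4],[0,0,0]]]'; cat >> h.py <<'E'
def cup(p,h=.06):
    "cup rim in world and in tool frame, from the wrist camera"
    im,P=held(); W=cloud(im); z=W[...,2]
    m=(z>h-.008)&(z<h+.008)&(np.hypot(W[...,0]-p[0],W[...,1]-p[1])<.042)
    f=lambda A:[np.round(x,4) for x in cv2.minEnclosingCircle(A[m][:,:2].astype(np.float32))]
    print('cup',m.sum(),f(W),'tool',f(P),'z',np.percentile(z[m],95).round(4),'tcp',im['s']['eef_pos'].round(4))
E
python3 - <<'E'
from h import *
cup([.4447,.0705]); rel([.4447,.0705,.0165],np.radians(4.4))
E
```

```text
t: 24.1
eef_pos: [0.4453, 0.0711, 0.132]
ee_rot: [-2.134, -2.305, 0.0]
ft_force: [0.6, 0.8, 0.8]
gripper_width: 0.0852
grasp_force: 0.0
cup 1052 [array([0.4449, 0.0691]), np.float64(0.0302)] tool [array([-0.0019, -0.0005]), np.float64(0.0302)] z 0.0608 tcp [0.4453 0.0711 0.132 ]
shift [-0.0021 -0.0059  0.4646] turn [0.0002 0.     0.    ] turn [-0.e+00  3.e-04 -5.e-01]
```

```bash
python3 -m handwheel '[[[-0.006,-0.002,0.2],[0,0,0]],[[-0.006,-0.002,0.38],[0,0,0]],[[-0.006,-0.002,0.462],[0,0,0]],[[-0.006,-0.002,0.462],[0,0,0]]]' && python3 -m handwheel '[[[0,0,0],[0,0,0]],[[0,0,0],[0,0,0]],[[0,0,0],[0,0,0]],[[0,0,0],[0,0,0]],[[0,0,0],[0,0,0]]]' 1 && python3 -m handwheel '[[[0,0,-0.15],[0,0,0]],[[0,0,-0.4],[0,0,0]],[[0,0,-0.6],[0,0,0]],[[0,0,-0.8],[0,0,0]],[[0,0,-0.8],[0,0,0]],[[0,0,-0.8],[0,0,0]]]'; cat >> h.py <<'E'
def grip():
    "held cup: inner floor height and rim front/back in the tool frame (mm)"
    im,P=held(); P=P*1000
    m=(np.hypot(P[...,0],P[...,1])<9)&(P[...,2]<40); fl=np.nanmedian(P[m][:,2])
    b=(abs(P[...,1])<6)&(P[...,2]<40)&(P[...,2]>-60); q=P[b]
    top=q[q[:,0]>10]; i=np.nanargmin(top[:,2]); print('floor',fl.round(1),'front rim x,z',top[i].round(1),'tcp',im['s']['eef_pos'].round(4))
E
python3 - <<'E'
from h import *
grip(); rel([.577,.2372,.2165],np.radians(4.4))
E
```

```text
t: 24.65
eef_pos: [0.4443, 0.0696, 0.0159]
ee_rot: [-2.133, -2.304, 0.002]
ft_force: [-0.2, -0.0, 0.9]
gripper_width: 0.0852
grasp_force: 0.0
t: 25.28
eef_pos: [0.4467, 0.0696, 0.0187]
ee_rot: [2.133, 2.303, 0.004]
ft_force: [-0.8, -0.3, 5.7]
gripper_width: 0.0557
grasp_force: 62.1
t: 26.02
eef_pos: [0.4444, 0.0694, 0.2168]
ee_rot: [2.134, 2.305, 0.001]
ft_force: [-1.5, -0.2, -1.4]
gripper_width: 0.0559
grasp_force: 63.9
floor -5.7 front rim x,z [ 28.2  -4.  -42.9] tcp [0.4444 0.0694 0.2168]
shift [ 0.6284  0.5834 -0.0042] turn [-0.0002 -0.     -0.    ] turn [-0.e+00  4.e-04  5.e-01]
```

```bash
python3 -m handwheel '[[[0.1,0.09,0],[0,0,0]],[[0.25,0.23,0],[0,0,0]],[[0.42,0.38,0],[0,0,0]],[[0.55,0.5,0],[0,0,0]],[[0.631,0.579,0],[0,0,0]],[[0.631,0.579,0],[0,0,0]],[[0.631,0.579,0],[0,0,0]],[[0.631,0.579,0.15],[0,0,0]],[[0.631,0.579,0.35],[0,0,0]],[[0.631,0.579,0.5],[0,0,0]]]' && python3 -m handwheel '[[[0,0,0.06],[0,0,0]],[[0,0,0.1],[0,0,0]],[[0,0,0.13],[0,0,0]],[[0,0,0.14],[0,0,0]],[[0,0,0.14],[0,0,0]]]' && python3 -m handwheel '[[[0,0,0],[0,0,0]],[[0,0,0],[0,0,0]],[[0,0,0],[0,0,0]],[[0,0,0],[0,0,0]],[[0,0,-0.1],[0,0,0]],[[0,0,-0.3],[0,0,0]],[[0,0,-0.5],[0,0,0]],[[0,0,-0.7],[0,0,0]],[[0,0,-0.8],[0,0,0]],[[0,0,-0.8],[0,0,0]],[[0,0,-0.8],[0,0,0]]]' -1; python3 - <<'E'
from h import *
cup([.577,.2372],.098)
rel([.4040,-.2995,.20],np.radians(4.4))
E
```

```text
t: 27.32
eef_pos: [0.5747, 0.2361, 0.0891]
ee_rot: [-2.135, -2.303, 0.005]
ft_force: [0.5, 0.3, -1.4]
gripper_width: 0.0562
grasp_force: 64.0
t: 27.95
eef_pos: [0.5776, 0.2382, 0.0573]
ee_rot: [2.134, 2.305, 0.002]
ft_force: [0.7, -1.4, -0.8]
gripper_width: 0.056
grasp_force: 64.0
t: 29.32
eef_pos: [0.5759, 0.2375, 0.2547]
ee_rot: [-2.134, -2.304, 0.004]
ft_force: [-0.6, 0.3, -1.0]
gripper_width: 0.0855
grasp_force: 0.0
cup 555 [array([0.5762, 0.238 ]), np.float64(0.0301)] tool [array([0.0007, 0.0007]), np.float64(0.0301)] z 0.0992 tcp [0.5759 0.2375 0.2547]
shift [-2.0881 -0.8483  0.2214] turn [-0.0006  0.0002  0.    ] turn [-3.e-04 -1.e-03 -5.e-01]
```

Nested, with the rim at 0.098. Now the last wide cup, W_c.

```bash
python3 -m handwheel '[[[-0.1,-0.04,0],[0,0,0]],[[-0.3,-0.12,0],[0,0,0]],[[-0.5,-0.2,0],[0,0,0]],[[-0.7,-0.285,0],[0,0,0]],[[-0.9,-0.37,0],[0,0,0]]]' && python3 -m handwheel '[[[-0.2,-0.08,0],[0,0,0]],[[-0.4,-0.16,0],[0,0,0]],[[-0.6,-0.25,0],[0,0,0]],[[-0.8,-0.33,0],[0,0,0]],[[-0.95,-0.39,0],[0,0,0]],[[-1,-0.41,0],[0,0,0]]]' && python3 -m handwheel '[[[-0.1,-0.04,0.1],[0,0,0]],[[-0.188,-0.075,0.25],[0,0,0]],[[-0.188,-0.075,0.4],[0,0,0]],[[-0.188,-0.075,0.48],[0,0,0]],[[-0.188,-0.075,0.48],[0,0,0]],[[-0.188,-0.075,0.48],[0,0,0]]]'; python3 - <<'E'
from h import *
cup([.404,-.2995]); rel([.404,-.2995,.0165],np.radians(4.4))
E
```

```text
t: 30.0
eef_pos: [0.5, 0.005, 0.2541]
ee_rot: [-2.132, -2.303, 0.004]
ft_force: [0.8, 0.2, 0.1]
gripper_width: 0.0853
grasp_force: 0.0
t: 30.75
eef_pos: [0.4172, -0.2518, 0.2545]
ee_rot: [-2.136, -2.299, 0.001]
ft_force: [0.1, -0.3, 0.6]
gripper_width: 0.0854
grasp_force: 0.0
t: 31.5
eef_pos: [0.4044, -0.2987, 0.1367]
ee_rot: [2.133, 2.306, 0.0]
ft_force: [0.9, -0.1, -0.2]
gripper_width: 0.0857
grasp_force: 0.0
cup 1018 [array([ 0.4031, -0.3   ]), np.float64(0.0301)] tool [array([-0.0012, -0.0014]), np.float64(0.0301)] z 0.0608 tcp [ 0.4044 -0.2987  0.1367]
shift [-0.0008 -0.0037  0.4833] turn [0.0002 0.0002 0.0001] turn [-2.000e-04  3.000e-04 -4.999e-01]
```

```bash
python3 -m handwheel '[[[-0.004,-0.005,0.2],[0,0,0]],[[-0.004,-0.005,0.4],[0,0,0]],[[-0.004,-0.005,0.48],[0,0,0]],[[-0.004,-0.005,0.48],[0,0,0]]]' && python3 -m handwheel '[[[0,0,0],[0,0,0]],[[0,0,0],[0,0,0]],[[0,0,0],[0,0,0]],[[0,0,0],[0,0,0]],[[0,0,0],[0,0,0]]]' 1 && python3 -m handwheel '[[[0,0,-0.15],[0,0,0]],[[0,0,-0.4],[0,0,0]],[[0,0,-0.6],[0,0,0]],[[0,0,-0.8],[0,0,0]],[[0,0,-0.9],[0,0,0]],[[0,0,-0.9],[0,0,0]],[[0,0,-0.9],[0,0,0]]]'; python3 - <<'E'
from h import *
grip(); rel([.577,.2375,.24],np.radians(4.4))
E
```

```text
t: 32.05
eef_pos: [0.4023, -0.2995, 0.0158]
ee_rot: [-2.133, -2.304, -0.0]
ft_force: [-0.2, -0.5, 1.0]
gripper_width: 0.0855
grasp_force: 0.0
t: 32.67
eef_pos: [0.4043, -0.3018, 0.0193]
ee_rot: [2.131, 2.302, -0.0]
ft_force: [-1.2, 0.4, 7.3]
gripper_width: 0.0567
grasp_force: 62.0
t: 33.55
eef_pos: [0.402, -0.2995, 0.2406]
ee_rot: [-2.134, -2.304, -0.0]
ft_force: [-0.2, 0.3, -1.1]
gripper_width: 0.0568
grasp_force: 63.9
floor -4.9 front rim x,z [ 31.    1.6 -42.2] tcp [ 0.402  -0.2995  0.2406]
shift [2.0868 0.8638 0.0021] turn [-0.0003 -0.0003 -0.    ] turn [-0.0005  0.0005  0.5   ]
```

```bash
python3 -m handwheel '[[[0.1,0.04,0],[0,0,0]],[[0.25,0.1,0],[0,0,0]],[[0.45,0.18,0],[0,0,0]],[[0.65,0.27,0],[0,0,0]],[[0.85,0.35,0],[0,0,0]],[[1,0.41,0],[0,0,0]]]' && python3 -m handwheel '[[[0.2,0.08,0],[0,0,0]],[[0.4,0.165,0],[0,0,0]],[[0.6,0.25,0],[0,0,0]],[[0.8,0.33,0],[0,0,0]],[[0.95,0.39,0],[0,0,0]],[[1,0.41,0],[0,0,0]]]' && python3 -m handwheel '[[[0.06,0.03,0],[0,0,0]],[[0.092,0.04,0],[0,0,0]],[[0.092,0.04,0],[0,0,0]],[[0.092,0.04,0],[0,0,0]],[[0.092,0.04,0.15],[0,0,0]],[[0.092,0.04,0.35],[0,0,0]],[[0.092,0.04,0.5],[0,0,0]],[[0.092,0.04,0.58],[0,0,0]],[[0.092,0.04,0.62],[0,0,0]],[[0.092,0.04,0.64],[0,0,0]],[[0.092,0.04,0.64],[0,0,0]]]' && python3 -m handwheel '[[[0,0,0],[0,0,0]],[[0,0,0],[0,0,0]],[[0,0,0],[0,0,0]],[[0,0,0],[0,0,0]],[[0,0,-0.1],[0,0,0]],[[0,0,-0.3],[0,0,0]],[[0,0,-0.5],[0,0,0]],[[0,0,-0.6],[0,0,0]],[[0,0,-0.6],[0,0,0]],[[0,0,-0.6],[0,0,0]]]' -1; python3 - <<'E'
from h import *
cup([.577,.2372],.122)
rel([.4434,.295,.13],np.radians(4.4))
E
```

```text
t: 34.35
eef_pos: [0.4848, -0.0407, 0.2393]
ee_rot: [-2.131, -2.304, 0.003]
ft_force: [0.8, -0.2, -1.8]
gripper_width: 0.0567
grasp_force: 63.9
t: 35.1
eef_pos: [0.5678, 0.216, 0.2388]
ee_rot: [-2.13, -2.306, 0.005]
ft_force: [-0.1, -0.2, -0.4]
gripper_width: 0.0562
grasp_force: 64.0
t: 36.48
eef_pos: [0.5777, 0.238, 0.0825]
ee_rot: [2.134, 2.304, 0.002]
ft_force: [-0.8, 0.1, 0.2]
gripper_width: 0.0565
grasp_force: 64.0
t: 37.72
eef_pos: [0.5759, 0.2375, 0.2297]
ee_rot: [-2.134, -2.304, 0.004]
ft_force: [-0.2, 0.2, -0.5]
gripper_width: 0.0854
grasp_force: 0.0
cup 781 [array([0.5763, 0.2387]), np.float64(0.0301)] tool [array([0.0012, 0.0008]), np.float64(0.0301)] z 0.1231 tcp [0.5759 0.2375 0.2297]
shift [ 0.2708 -0.5077  0.398 ] turn [-0.0006  0.0002 -0.    ] turn [2.e-04 1.e-03 5.e-01]
```

All three wide cups are nested, with the top rim at 0.122. Now narrow N_a.

```bash
python3 -m handwheel '[[[0.08,-0.15,0],[0,0,0]],[[0.17,-0.33,0],[0,0,0]],[[0.24,-0.46,0],[0,0,0]],[[0.27,-0.515,0.1],[0,0,0]],[[0.27,-0.515,0.25],[0,0,0]],[[0.27,-0.515,0.4],[0,0,0]],[[0.27,-0.515,0.4],[0,0,0]],[[0.27,-0.515,0.4],[0,0,0]]]'; python3 - <<'E'
from h import *
cup([.4434,.295],.056); rel([.4434,.295,.014],np.radians(4.4))
E
```

```text
t: 38.78
eef_pos: [0.4436, 0.2953, 0.1315]
ee_rot: [-2.135, -2.305, 0.001]
ft_force: [0.7, -0.8, 0.6]
gripper_width: 0.0852
grasp_force: 0.0
cup 715 [array([0.4435, 0.2942]), np.float64(0.0232)] tool [array([-0.001 , -0.0001]), np.float64(0.0232)] z 0.0567 tcp [0.4436 0.2953 0.1315]
shift [-0.0029 -0.0046  0.4737] turn [ 0.0002 -0.0001 -0.    ] turn [-2.e-04 -4.e-04  5.e-01]
```

```bash
python3 -m handwheel '[[[-0.003,-0.001,0.2],[0,0,0]],[[-0.003,-0.001,0.38],[0,0,0]],[[-0.003,-0.001,0.468],[0,0,0]],[[-0.003,-0.001,0.468],[0,0,0]]]' && python3 -m handwheel '[[[0,0,0],[0,0,0]],[[0,0,0],[0,0,0]],[[0,0,0],[0,0,0]],[[0,0,0],[0,0,0]],[[0,0,0],[0,0,0]],[[0,0,0],[0,0,0]]]' 1 && python3 -m handwheel '[[[0,0,-0.15],[0,0,0]],[[0,0,-0.4],[0,0,0]],[[0,0,-0.6],[0,0,0]],[[0,0,-0.75],[0,0,0]],[[-0.1,0.08,-0.75],[0,0,0]],[[-0.25,0.2,-0.75],[0,0,0]],[[-0.4,0.32,-0.75],[0,0,0]],[[-0.55,0.43,-0.75],[0,0,0]],[[-0.654,0.516,-0.75],[0,0,0]],[[-0.654,0.516,-0.75],[0,0,0]],[[-0.654,0.516,-0.75],[0,0,0]],[[-0.654,0.516,-0.75],[0,0,0]]]'; python3 - <<'E'
from h import *
grip()
im,P=held('pics/w7.png'); c=im['color'];W=cloud(im);m0=(c.max(2)<60)&(np.hypot(W[...,0]-.5843,W[...,1]-.1415)<.022)&(abs(W[...,2]-.014)<.008)
k=max(cv2.findContours(m0.astype(np.uint8),0,2)[0],key=cv2.contourArea);print(cv2.minEnclosingCircle(k))
mm=cv2.drawContours(np.zeros(m0.shape,np.uint8),[k],-1,1,-1)>0
q=W[mm];q=q[abs(q[:,2]-.014)<.008];print('disc',cv2.minEnclosingCircle(q[:,:2].astype(np.float32)),'tool',np.nanmean(P[mm],0).round(4),im['s']['eef_pos'])
E
```

```text
t: 39.33
eef_pos: [0.443, 0.2942, 0.0141]
ee_rot: [-2.134, -2.304, 0.002]
ft_force: [0.6, -0.2, 0.7]
gripper_width: 0.0854
grasp_force: 0.0
t: 40.08
eef_pos: [0.4448, 0.2955, 0.0169]
ee_rot: [2.134, 2.304, 0.005]
ft_force: [-2.0, 0.4, 7.5]
gripper_width: 0.0427
grasp_force: 59.6
t: 41.58
eef_pos: [0.5835, 0.1422, 0.202]
ee_rot: [-2.133, -2.306, 0.0]
ft_force: [-0.1, -0.5, -0.2]
gripper_width: 0.0428
grasp_force: 60.9
floor -7.2 front rim x,z [ 21.7   2.9 -41.2] tcp [0.5835 0.1422 0.202 ]
((283.8770446777344, 188.95901489257812), 11.294252395629883)
disc ((0.5842548608779907, 0.14053988456726074), 0.013383626006543636) tool [-0.0016  0.0007  0.1875] [0.58358913 0.14229692 0.2020686 ]
```

View pics/w7.png

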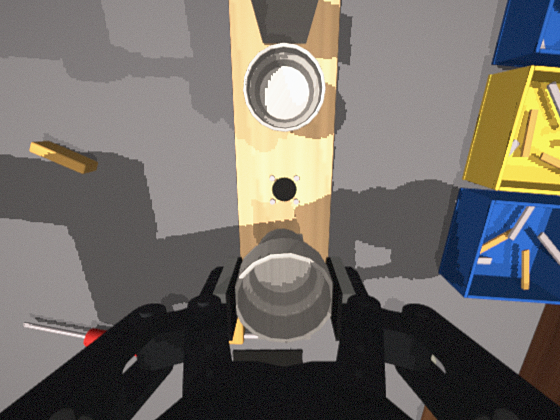

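The wrist view shows the wide stack at (285,88) and the narrow disc at (284,189). It is offset (-1.6, +0.7) mm in the tool frame, so I correct and lower.

```bash
python3 -m handwheel '[[[-0.004,0.002,0.12],[0,0,0]],[[-0.004,0.002,0.3],[0,0,0]],[[-0.004,0.002,0.48],[0,0,0]],[[-0.004,0.002,0.6],[0,0,0]],[[-0.004,0.002,0.65],[0,0,0]],[[-0.004,0.002,0.675],[0,0,0]],[[-0.004,0.002,0.68],[0,0,0]],[[-0.004,0.002,0.68],[0,0,0]]]' && python3 -m handwheel '[[[0,0,0],[0,0,0]],[[0,0,0],[0,0,0]],[[0,0,0],[0,0,0]],[[0,0,0],[0,0,0]],[[0,0,0],[0,0,0]],[[0,0,-0.1],[0,0,0]],[[0,0,-0.3],[0,0,0]],[[0,0,-0.5],[0,0,0]],[[0,0,-0.7],[0,0,0]],[[0,0,-0.75],[0,0,0]],[[0,0,-0.75],[0,0,0]],[[0,0,-0.75],[0,0,0]]]' -1; python3 - <<'E'
from h import *
cup([.584,.141],.07)
rel([.4579,-.0560,.13],np.radians(4.4))
E
```

```text
t: 42.68
eef_pos: [0.5861, 0.1406, 0.0333]
ee_rot: [2.133, 2.304, 0.003]
ft_force: [0.1, -0.6, -0.3]
gripper_width: 0.0423
grasp_force: 60.9
t: 44.18
eef_pos: [0.5833, 0.1401, 0.2169]
ee_rot: [-2.133, -2.303, 0.005]
ft_force: [0.1, 0.2, -0.6]
gripper_width: 0.0854
grasp_force: 0.0
cup 412 [array([0.585, 0.139]), np.float64(0.0231)] tool [array([-0.0012,  0.0024]), np.float64(0.0231)] z 0.0709 tcp [0.5833 0.1401 0.2169]
shift [-0.7435 -0.5583  0.3496] turn [-0.0008  0.0001 -0.    ] turn [1.0e-04 1.2e-03 5.0e-01]
```

```bash
python3 -m handwheel '[[[-0.15,-0.11,0],[0,0,0]],[[-0.33,-0.25,0],[0,0,0]],[[-0.5,-0.38,0],[0,0,0]],[[-0.66,-0.5,0],[0,0,0]],[[-0.743,-0.564,0.1],[0,0,0]],[[-0.743,-0.564,0.25],[0,0,0]],[[-0.743,-0.564,0.35],[0,0,0]],[[-0.743,-0.564,0.35],[0,0,0]],[[-0.743,-0.564,0.35],[0,0,0]]]'; python3 - <<'E'
from h import *
cup([.4579,-.056],.056); rel([.4579,-.056,.014],np.radians(4.4))
E
```

```text
t: 45.35
eef_pos: [0.4587, -0.0556, 0.1319]
ee_rot: [-2.134, -2.305, 0.0]
ft_force: [0.0, 0.3, 0.1]
gripper_width: 0.0855
grasp_force: 0.0
cup 708 [array([ 0.4578, -0.0569]), np.float64(0.0231)] tool [array([-0.0012, -0.001 ]), np.float64(0.0231)] z 0.0568 tcp [ 0.4587 -0.0556  0.1319]
shift [-0.0007 -0.0063  0.4743] turn [0.0002 0.0001 0.    ] turn [-1.e-04  3.e-04 -5.e-01]
```

```bash
python3 -m handwheel '[[[-0.004,-0.004,0.2],[0,0,0]],[[-0.004,-0.004,0.38],[0,0,0]],[[-0.004,-0.004,0.47],[0,0,0]],[[-0.004,-0.004,0.47],[0,0,0]]]' && python3 -m handwheel '[[[0,0,0],[0,0,0]],[[0,0,0],[0,0,0]],[[0,0,0],[0,0,0]],[[0,0,0],[0,0,0]],[[0,0,0],[0,0,0]],[[0,0,0],[0,0,0]]]' 1 && python3 -m handwheel '[[[0,0,-0.15],[0,0,0]],[[0,0,-0.4],[0,0,0]],[[0,0,-0.6],[0,0,0]],[[0,0,-0.75],[0,0,0]],[[0.1,0.07,-0.75],[0,0,0]],[[0.25,0.18,-0.75],[0,0,0]],[[0.42,0.31,-0.75],[0,0,0]],[[0.6,0.46,-0.75],[0,0,0]],[[0.7,0.53,-0.75],[0,0,0]],[[0.747,0.568,-0.75],[0,0,0]],[[0.747,0.568,-0.75],[0,0,0]],[[0.747,0.568,-0.75],[0,0,0]]]' && python3 -m handwheel '[[[0,0,0],[0,0,0]],[[0,0,0],[0,0,0]]]'; python3 - <<'E'
from h import *
grip(); cup([.584,.140],.07); rel([.5842,.14,.055],np.radians(4.4))
E
```

```text
t: 45.9
eef_pos: [0.457, -0.0564, 0.0138]
ee_rot: [-2.133, -2.304, 0.002]
ft_force: [0.4, -0.2, 0.2]
gripper_width: 0.0855
grasp_force: 0.0
t: 46.65
eef_pos: [0.4593, -0.0571, 0.0165]
ee_rot: [2.133, 2.303, 0.002]
ft_force: [-1.9, 0.2, 8.2]
gripper_width: 0.0425
grasp_force: 59.5
t: 48.15
eef_pos: [0.5842, 0.1392, 0.2019]
ee_rot: [-2.135, -2.304, 0.002]
ft_force: [-0.3, -0.2, -0.7]
gripper_width: 0.0425
grasp_force: 60.9
t: 48.4
eef_pos: [0.5847, 0.1396, 0.202]
ee_rot: [-2.136, -2.304, 0.0]
ft_force: [0.2, -0.5, -0.6]
gripper_width: 0.0424
grasp_force: 60.9
floor -7.6 front rim x,z [ 22.    4.6 -40.7] tcp [0.5847 0.1396 0.202 ]
cup 458 [array([0.5853, 0.1393]), np.float64(0.0231)] tool [array([-0.0005,  0.0005]), np.float64(0.0231)] z 0.0708 tcp [0.5848 0.1397 0.2021]
shift [ 0.0007 -0.0024  0.5881] turn [ 0.      0.     -0.0001] turn [ 0.     -0.      0.4999]
```

```bash
python3 -m handwheel '[[[0,0.001,0.12],[0,0,0]],[[0,0.001,0.3],[0,0,0]],[[0,0.001,0.45],[0,0,0]],[[0,0.001,0.53],[0,0,0]],[[0,0.001,0.57],[0,0,0]],[[0,0.001,0.588],[0,0,0]],[[0,0.001,0.588],[0,0,0]]]' && python3 -m handwheel '[[[0,0,0],[0,0,0]],[[0,0,0],[0,0,0]],[[0,0,0],[0,0,0]],[[0,0,0],[0,0,0]],[[0,0,0],[0,0,0]],[[0,0,-0.1],[0,0,0]],[[0,0,-0.3],[0,0,0]],[[0,0,-0.5],[0,0,0]],[[0,0,-0.7],[0,0,0]],[[0,0,-0.8],[0,0,0]],[[0,0,-0.8],[0,0,0]],[[0,0,-0.8],[0,0,0]]]' -1; python3 - <<'E'
from h import *
cup([.584,.140],.094); cup([.577,.2372],.122)
T=get('top');W=cloud(T);z=W[...,2];cv2.imwrite('pics/top2.png',T['color'])
for lo,hi in((.01,.022),(.03,.045)):
    m=(z>lo)&(z<hi)&(abs(W[...,0]-.595)<.05)&(abs(W[...,1]+.26)<.19);print(m.sum(),cv2.minAreaRect(W[m][:,:2].astype(np.float32)))
rel([.5966,-.269,.25],np.radians(4.2))
E
```

```text
t: 49.38
eef_pos: [0.5862, 0.1405, 0.056]
ee_rot: [2.134, 2.304, 0.002]
ft_force: [-0.2, 0.3, -0.0]
gripper_width: 0.0426
grasp_force: 60.9
t: 50.88
eef_pos: [0.5841, 0.1403, 0.2532]
ee_rot: [-2.133, -2.304, 0.003]
ft_force: [0.2, -0.3, -0.4]
gripper_width: 0.0852
grasp_force: 0.0
cup 368 [array([0.5851, 0.1403]), np.float64(0.023)] tool [array([-0.    ,  0.0014]), np.float64(0.023)] z 0.0949 tcp [0.5841 0.1403 0.2532]
cup 763 [array([0.5763, 0.2386]), np.float64(0.03)] tool [array([0.0988, 0.0006]), np.float64(0.03)] z 0.123 tcp [0.5838 0.1402 0.2525]
578 ((0.5968771576881409, -0.2329845130443573), (0.054741550236940384, 0.3336735665798187), 8.394403457641602)
142 ((0.5969997644424438, -0.2671516537666321), (0.0206880085170269, 0.049463048577308655), 4.773098945617676)
shift [-1.6358 -0.0745  0.0107] turn [-0.0007  0.0001  0.0005] turn [-1.000e-04 -1.100e-03 -4.995e-01]
```

View pics/top2.png

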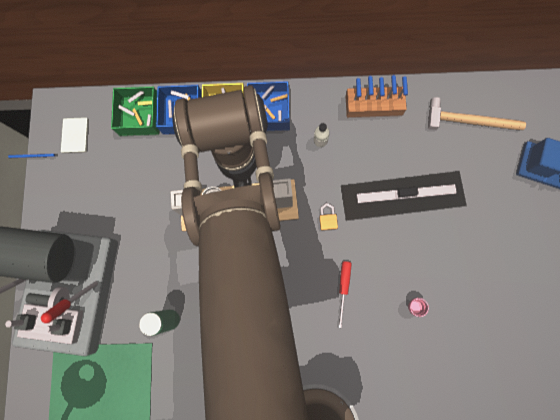

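Both stacks are nested: narrow rim at 0.094, wide at 0.122. Top view: only the pink cup (418,307) is left on the counter, and the bar is on the mat with its grip block at (407,192). Now fetch the bar.

```bash
python3 -m handwheel '[[[-0.1,0,0],[0,0,0]],[[-0.3,-0.02,0],[0,0,0]],[[-0.5,-0.03,0],[0,0,0]],[[-0.7,-0.035,0],[0,0,0]],[[-0.9,-0.04,0],[0,0,0]]]' && python3 -m handwheel '[[[-0.2,0,0],[0,0,0]],[[-0.4,-0.02,0],[0,0,0]],[[-0.6,-0.03,0.1],[0,0,0]],[[-0.7,-0.036,0.2],[0,0,0]],[[-0.738,-0.038,0.3],[0,0,0]],[[-0.738,-0.038,0.3],[0,0,0]],[[-0.738,-0.038,0.3],[0,0,0]],[[-0.738,-0.038,0.3],[0,0,0]]]'; python3 - <<'E'
from h import *
im,P=held();W=cloud(im);z=W[...,2];print(im['s']['eef_pos'])
for lo,hi in((.009,.0185),(.03,.045)):
    m=(z>lo)&(z<hi)&(abs(W[...,0]-.595)<.05)&(abs(W[...,1]+.26)<.17)
    for A in(W,P): print(m.sum(),cv2.minAreaRect(A[m][:,:2].astype(np.float32)),np.median(A[m][:,2]))
rel([.5966,-.269,.0045],np.radians(4.2))
E
```

```text
t: 51.65
eef_pos: [0.5917, -0.086, 0.2533]
ee_rot: [-2.133, -2.304, 0.002]
ft_force: [0.5, 0.7, 0.8]
gripper_width: 0.0855
grasp_force: 0.0
t: 52.65
eef_pos: [0.5982, -0.269, 0.1814]
ee_rot: [2.132, 2.304, 0.001]
ft_force: [-0.6, 0.1, -0.0]
gripper_width: 0.0859
grasp_force: 0.0
[ 0.59815661 -0.26902632  0.18142535]
4359 ((0.5968804955482483, -0.26932358741760254), (0.02375301904976368, 0.2676560878753662), 3.8332998752593994) 0.013898211603340233
4359 ((-5.0514936447143555e-06, -0.0016421368345618248), (0.2676565945148468, 0.023752888664603233), 0.6179388761520386) 0.16750326763971088
941 ((0.5966812968254089, -0.26899856328964233), (0.01972006820142269, 0.04946158453822136), 4.157082557678223) 0.03776213415167287
941 ((0.00030963681638240814, -0.0017699850723147392), (0.04947255924344063, 0.019723329693078995), 0.2781606912612915) 0.14364561985297306
shift [ 0.0017 -0.0077  0.7081] turn [0.0003 0.0002 0.0007] turn [-3.000e-04  5.000e-04 -4.993e-01]
```

```bash
python3 -m handwheel '[[[0,-0.006,0.2],[0,0,0.0012]],[[0,-0.006,0.4],[0,0,0.0012]],[[0,-0.006,0.6],[0,0,0.0012]],[[0,-0.006,0.7],[0,0,0.0012]],[[0,-0.006,0.7],[0,0,0.0012]],[[0,-0.006,0.7],[0,0,0.0012]]]' && python3 -m handwheel '[[[0,0,0],[0,0,0]],[[0,0,0],[0,0,0]],[[0,0,0],[0,0,0]],[[0,0,0],[0,0,0]],[[0,0,0],[0,0,0]],[[0,0,0],[0,0,0]],[[0,0,0],[0,0,0]]]' 1 && python3 -m handwheel '[[[0,0,-0.05],[0,0,0]],[[0,0,-0.15],[0,0,0]],[[0,0,-0.3],[0,0,0]],[[0,0,-0.5],[0,0,0]],[[0,0,-0.7],[0,0,0]],[[0,0,-0.85],[0,0,0]],[[0,0,-0.9],[0,0,0]],[[0,0,-0.9],[0,0,0]],[[0,0,-0.9],[0,0,0]]]'; python3 - <<'E'
from h import *
rel([.5804,.1893,.234],np.radians(4.4))
im,P=held()
z=P[...,2];m=(z>-.005)&(z<.03)&(abs(P[...,1])<.03);print(m.sum(),cv2.minAreaRect(P[m][:,:2].astype(np.float32)),np.median(P[m][:,2]))
m=(z<-.028)&(z>-.042)&(abs(P[...,1])<.009);print(m.sum(),np.nanmax(P[m][:,0]),np.nanmedian(P[m][:,2]))
E
```

```text
t: 53.45
eef_pos: [0.5974, -0.27, 0.0069]
ee_rot: [2.14, 2.295, 0.001]
ft_force: [0.7, -0.3, 0.1]
gripper_width: 0.0856
grasp_force: 0.0
t: 54.32
eef_pos: [0.5962, -0.2697, 0.0056]
ee_rot: [2.143, 2.296, 0.0]
ft_force: [0.4, 1.3, 4.6]
gripper_width: 0.0183
grasp_force: 60.7
t: 55.45
eef_pos: [0.594, -0.2686, 0.2268]
ee_rot: [-2.14, -2.293, 0.002]
ft_force: [-0.1, 0.9, -3.1]
gripper_width: 0.0187
grasp_force: 59.8
shift [ 1.8311  0.0724 -0.024 ] turn [-0.0007 -0.0004 -0.0012] turn [-0.0007  0.0011  0.4988] 
0 ((0.0, 0.0), (0.0, 0.0), 0.0) nan
3778 0.02545224211391294 -0.03232296212925132
  return _methods._mean(a, axis=axis, dtype=dtype,
  ret = ret.dtype.type(ret / rcount)
```

```bash
python3 -m handwheel '[[[0.05,0,0],[0,0,0]],[[0.15,0.005,0],[0,0,0]],[[0.3,0.01,0],[0,0,0]],[[0.45,0.015,0],[0,0,0]],[[0.6,0.025,0],[0,0,0]],[[0.75,0.03,0],[0,0,0]],[[0.9,0.036,0],[0,0,0]]]' && python3 -m handwheel '[[[0.15,0.006,0],[0,0,0]],[[0.3,0.01,0],[0,0,0]],[[0.45,0.02,0],[0,0,0]],[[0.6,0.025,0],[0,0,0]],[[0.75,0.03,0],[0,0,0]],[[0.86,0.035,0],[0,0,-0.001]],[[0.91,0.037,0],[0,0,-0.0012]],[[0.931,0.037,0],[0,0,-0.0012]],[[0.931,0.037,0],[0,0,-0.0012]],[[0.931,0.037,0],[0,0,-0.0012]],[[0.931,0.037,0],[0,0,-0.0012]]]'; python3 - <<'E'
from h import *
im,P=held('pics/w8.png');W=cloud(im);z=P[...,2];wz=W[...,2]
print(im['s']['eef_pos'])
m=(abs(z+.0085)<.007)&(abs(P[...,1])<.02)&(P[...,0]>.03);r=cv2.minAreaRect(P[m][:,:2].astype(np.float32));print('bar front half',m.sum(),r,np.median(z[m]))
ln=np.polyfit(P[m][:,0],P[m][:,1],1);print('bar line slope,c',ln)
m=(abs(wz-.147)<.006)&(np.hypot(W[...,0]-.571,W[...,1]-.3135)<.05)
for A in(P,W):print('cradle',m.sum(),cv2.minAreaRect(A[m][:,:2].astype(np.float32)),np.median(A[m][:,2]))
rel([.5804,.1893,.137],np.radians(4.4))
E
```

```text
t: 56.38
eef_pos: [0.5882, -0.0412, 0.2298]
ee_rot: [-2.141, -2.298, -0.001]
ft_force: [0.4, 0.0, -3.1]
gripper_width: 0.0187
grasp_force: 59.8
t: 57.75
eef_pos: [0.5824, 0.1875, 0.23]
ee_rot: [2.136, 2.304, -0.0]
ft_force: [-0.6, 0.1, -2.6]
gripper_width: 0.0188
grasp_force: 59.8
[0.58235293 0.18753928 0.22995085]
bar front half 10969 ((0.07658392190933228, 0.0002955729141831398), (0.0241471529006958, 0.0931793674826622), 89.96283721923828) -0.008311531842414205
bar line slope,c [-0.0006409   0.00031497]
cradle 541 ((0.12607692182064056, -0.0021741334348917007), (0.0441397950053215, 0.04403769224882126), 89.87491607666016) 0.08311977459022832
cradle 541 ((0.5706787705421448, 0.31307634711265564), (0.04413982853293419, 0.0440378412604332), 4.448441028594971) 0.14680326631969265
shift [ 0.0072 -0.0073  0.3717] turn [-0.      0.     -0.0002] turn [0.     0.     0.4998]
```

View pics/w8.png

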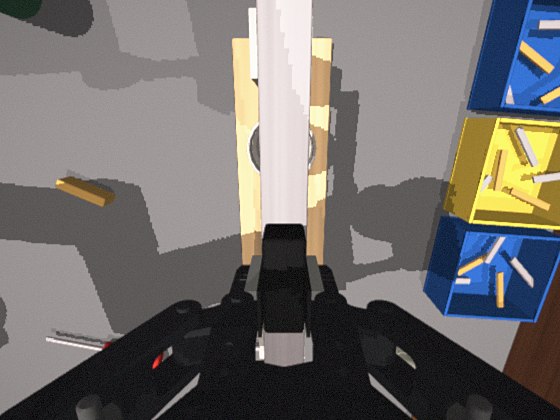

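The bar is parallel to the carrier. The cradle centre lies at tool (126, -2) mm, so I shift by (+1, -2.5) mm and lower.

```bash
python3 -m handwheel '[[[0.004,-0.01,0],[0,0,0]],[[0.004,-0.01,0.08],[0,0,0]],[[0.004,-0.01,0.18],[0,0,0]],[[0.004,-0.01,0.27],[0,0,0]],[[0.004,-0.01,0.32],[0,0,0]],[[0.004,-0.01,0.35],[0,0,0]],[[0.004,-0.01,0.37],[0,0,0]],[[0.004,-0.01,0.37],[0,0,0]],[[0.004,-0.01,0.37],[0,0,0]]]'; python3 - <<'E'
from h import *
im,P=held();W=cloud(im);wz=W[...,2]
s=telemetry.observe();print(s['eef_pos'],s['ft_force'],s['moment'])
m=(abs(P[...,2]+.0085)<.004)&(abs(P[...,1])<.009)&(P[...,0]>.03);print('bar top world z',np.median(wz[m]))
E
```

```text
t: 58.92
eef_pos: [0.5803, 0.1894, 0.1383]
ee_rot: [2.134, 2.304, 0.002]
ft_force: [-0.1, 0.1, -1.5]
gripper_width: 0.0188
grasp_force: 59.7
[0.58024484 0.18941996 0.1382813 ] [-0.25920238  0.3330276  -2.57434885] [0.03605797 0.05010214 0.01824752]
bar top world z 0.14664204091762736
```

Bar top at 0.1466, home is 0.145: 1–1.5 mm to go. Lower that much, release, retreat.

```bash
python3 -m handwheel '[[[0,0,0.004],[0,0,0]],[[0,0,0.006],[0,0,0]],[[0,0,0.006],[0,0,0]]]' && python3 -m handwheel '[[[0,0,0],[0,0,0]],[[0,0,0],[0,0,0]],[[0,0,0],[0,0,0]],[[0,0,0],[0,0,0]],[[0,0,0],[0,0,0]],[[0,0,-0.1],[0,0,0]],[[0,0,-0.3],[0,0,0]],[[0,0,-0.5],[0,0,0]],[[0,0,-0.65],[0,0,0]],[[0,0,-0.65],[0,0,0]],[[0,0,-0.65],[0,0,0]]]' -1; python3 - <<'E'
from h import *
im,P=held();W=cloud(im);z=W[...,2]
for lo,hi in((.158,.18),(.138,.152)):
    m=(z>lo)&(z<hi);print(m.sum(),cv2.minAreaRect(W[m][:,:2].astype(np.float32)),np.median(z[m]))
m=(abs(z-.145)<.01)&(abs(P[...,1])<.008);q=W[m];print('bar top: z vs y slope',np.polyfit(q[:,1],q[:,2],1),np.percentile(q[:,2],[5,95]))
S=get('scene');cv2.imwrite('pics/s9.png',cv2.resize(S['color'][90:330,180:480],(750,600)))
E
```

```text
t: 59.35
eef_pos: [0.5799, 0.1893, 0.1366]
ee_rot: [2.134, 2.305, 0.001]
ft_force: [-1.2, -0.3, 0.3]
gripper_width: 0.0186
grasp_force: 60.2
t: 60.72
eef_pos: [0.579, 0.1891, 0.2975]
ee_rot: [-2.134, -2.304, 0.002]
ft_force: [0.6, -0.4, -0.7]
gripper_width: 0.0857
grasp_force: 0.0
1024 ((0.580371081829071, 0.19009874761104584), (0.019498802721500397, 0.04881177842617035), 4.238966941833496) 0.16881796998006462
6576 ((0.5803511738777161, 0.1881362795829773), (0.044053103774785995, 0.2946195602416992), 4.426137924194336) 0.1451225298181059
bar top: z vs y slope [-0.00062179  0.14501689] [0.14339234 0.14672643]
```

View pics/s9.png

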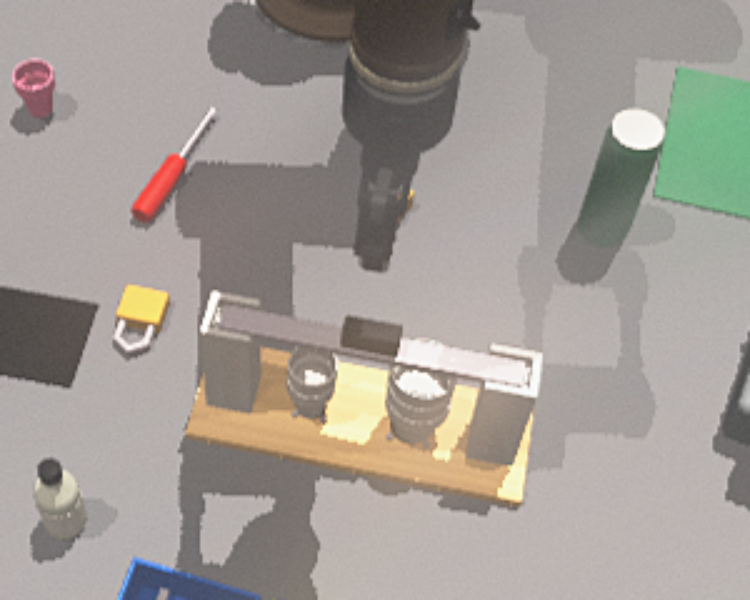

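The bar is home: top at 0.145, level, in both cradles. Both stacks stand nested beneath it at (312,385) and (418,395), the bottle (60,500) and can (625,180) are upright, and the robot touches nothing.

```bash
python3 -c "
from cell import workorder; print(workorder.sign_off())"
```

```text
the job is handed in; nothing more can be done
None
```

The job is handed in (sign-off gave no verdict): three wide and two narrow cups (the five present) are nested on their places, the bar lies level in both cradles after its stay on the mat, the bottle and can still stand, and it took about 61 s of robot time.

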